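# Inspect the spring clips in the deflection rack and quarantine the weak ones

### The arm

A 6-joint arm with a two-finger parallel gripper is mounted at the origin on the work surface. World frame = base frame: x ahead of the robot, y to its left, z up, the work surface at z = 0. Lengths are in m, angles in rad, forces in N, time in s.
With the tool pointing down it reaches from about 0.225 to 0.875 m from the base axis. Payload 3.4 kg.
Tool frame: the origin (TCP) lies at the very end of the fingers, on their centre line; the grasp point (between the pads) lies 19 mm behind it (manip.grasp_offset is the distance from the TCP to the grasp point, in m); x points along the fingers, y is the direction in which the jaws open and shut, and the axes are right-handed (so a half turn about x gives the same grasp; the last joint's range is limited). The gripper opens to 85 mm and grips with 20 to 120 N. Pads are 22 mm wide; open, the fingers measure 114 mm over their backs; the gripper's body (76 mm by 85 mm) begins 54 mm behind the grasp point. The pads swing forward as they close: fully open they stand 13 mm farther back than shut.
Start: joints at [1.221, 0.276, 1.505, -0, 1.361, -0.121], TCP at [0.13, 0.56, 0.231] pointing down, gripper open.
Joint ranges: [-2.89, 2.89], [-0.75, 2.08], [0.22, 2.7], [-1.18, 4.32], [0.11, 2.71], [-2.7, 2.7]. Speed limits (rad/s): [2.57, 2.57, 3.14, 3.14, 3.14, 3.14].

### API

Orientations are given as a unit quaternion [w, x, y, z].
In Python, from rig import manip gives the robot as it stands.
- The arm moves only by the tool step_arm, never from a script. Its argument "increments" is a list of rows, each an object with "grip": the opening, from 0 (shut) to 1 (fully open); "delta_pos": the shift along the world's x, y, z in m, a list of three; "twist": the turn about the world's z in degrees. A call has 1 to 10 rows; each row shifts and turns the commanded pose from where the row before left it; what a row does not reach is not made up. A row lasts 1/12 s, in which the tool goes at most 41.7 mm and 7.16 degrees, less where a joint would pass 70% of its speed; a pose out of reach is approached as far as the arm can. A call with a gripper value outside its range is refused whole. The fingers move at their own pace and stop on an object; "force" is the grip in N (left out, the last holds). Time passes only in rows, so rows that do not move let the fingers close. It gives the time, the measured TCP pose, the force and the opening at its end, in the units of the state.
- manip.get_state(): the state, without advancing time (a new reading comes with each control period).
- manip.get_image(name): name is "scene" or "top" or "wrist"; returns a dict with "img" (420x560x3 uint8, red, green, blue), "fx", "fy", "cx", "cy" (pixels), "D" ([k1, k2, p1, p2, k3] as OpenCV has them; the pictures are not rectified), "rvec" (rotation vector, rad) and "tvec" (3), from world to camera coordinates, as OpenCV has them; the wrist camera has in their place "mount" (4x4, takes a point from camera to tool coordinates, whose origin is the TCP and whose axes are the tool frame's). Camera axes: x right, y down, z forward; pixel columns grow to the right and rows downward; lengths in m; the calibration is good to about 2 mm. A picture is of the moment at which its call begins: read the wrist's pose just before it. There is no depth.
- manip.sign_off(): hands the job in, once; it reports no verdict.
The state is a dict: "clock": time; "qpos": joint angles; "qd": joint speeds; "effort": joint torques, N m; "position": TCP position; "ee_rot": TCP orientation; "contact_force": force on the tool from outside, world axes, zero at the start; "moment": the same for the moment, N m; "width": finger opening in m.
Only numpy, scipy, OpenCV 4.12 (cv2) and the standard library are available. Lean on these libraries where they do the work, as an engineer would, in place of code of your own. Each camera call takes 0.05 s, during which the arm holds its last target. There are 200 camera calls.

### The job

First press every spring clip in the rack straight down on the mid-span load pad of its leaf with 8 N, give or take 2 N, so that its drag pointer records the deflection; keep all clips in their stations until all have been pressed. Then lift out each weak clip, one whose pointer went below the thick limit line, stand it upright on the floor of the quarantine box, and leave the sound clips where they stand. Last, lay the cover plate in the box mouth and press it down home and level; do not disturb the weight, tape roll or flask.

Things in the scene. Friction and masses are not known exactly. Their poses are not given: they have to be found in the camera images.
- rack: Deflection rack, fixed: aluminium base plate 190 (x) x 300 (y) x 10 mm, origin under its middle (plate from x -85 to +105 mm), +x away from the robot. Four stations side by side along y, 72 mm apart; 7 mm high rails and stops hold a clip's base with 2 mm play. At the far end of each a white scale post, 34 mm wide, its top 64 mm over the bench.
- station_1 (a point): Centre of rack station 1, on the base plate's top, 10 mm over the bench: the origin of a clip that stands there. One station may be empty at the start.
- station_2 (a point): Centre of rack station 2, on the base plate's top, 10 mm over the bench: the origin of a clip that stands there. One station may be empty at the start.
- station_3 (a point): Centre of rack station 3, on the base plate's top, 10 mm over the bench: the origin of a clip that stands there. One station may be empty at the start.
- station_4 (a point): Centre of rack station 4, on the base plate's top, 10 mm over the bench: the origin of a clip that stands there. One station may be empty at the start.
- pointer_1 (a joint): Drag pointer of station 1: dark slider in the scale post, its tab under the leaf tip, 92 mm from the leaf's root. 0 = top (start), grows downward, m, to 0.030. The leaf meets it after 1 mm, pushes it (0.35 N of friction) and leaves it at the greatest deflection. Thick black limit line at 0.011. At 8 N a sound clip stops it near 0.007, a weak one near 0.016.
- pointer_2 (a joint): Drag pointer of station 2: dark slider in the scale post, its tab under the leaf tip, 92 mm from the leaf's root. 0 = top (start), grows downward, m, to 0.030. The leaf meets it after 1 mm, pushes it (0.35 N of friction) and leaves it at the greatest deflection. Thick black limit line at 0.011. At 8 N a sound clip stops it near 0.007, a weak one near 0.016.
- pointer_3 (a joint): Drag pointer of station 3: dark slider in the scale post, its tab under the leaf tip, 92 mm from the leaf's root. 0 = top (start), grows downward, m, to 0.030. The leaf meets it after 1 mm, pushes it (0.35 N of friction) and leaves it at the greatest deflection. Thick black limit line at 0.011. At 8 N a sound clip stops it near 0.007, a weak one near 0.016.
- pointer_4 (a joint): Drag pointer of station 4: dark slider in the scale post, its tab under the leaf tip, 92 mm from the leaf's root. 0 = top (start), grows downward, m, to 0.030. The leaf meets it after 1 mm, pushes it (0.35 N of friction) and leaves it at the greatest deflection. Thick black limit line at 0.011. At 8 N a sound clip stops it near 0.007, a weak one near 0.016.
- clip_a: Spring clip, 0.27 kg, all look alike: steel base 110 (x) x 36 (y) x 5 mm; riser block 26 (x) x 36 (y) mm centred 42 mm to -x of the origin, top 48 mm over the underside (screw heads 3 mm more); a leaf reaches from the riser to +x over the base. Lift it by the riser's 36 mm wide sides. Origin: centre of the underside; z up. One clip may be absent.
- clip_a_leaf: Leaf of clip_a: steel cantilever 96 x 24 x 2 mm. Origin on its centre line at the root (29 mm to -x of the clip's origin, 41 mm up), +x along it. It bends down about the root and springs back. Mid-span load pad: 18 x 24 mm, dark, centred 48 mm along +x, top 4 mm over the centre line, 55 mm over the bench in the rack. At 8 N it sinks 4 mm (sound) or 9 mm (weak).
- clip_b: Spring clip, 0.27 kg, all look alike: steel base 110 (x) x 36 (y) x 5 mm; riser block 26 (x) x 36 (y) mm centred 42 mm to -x of the origin, top 48 mm over the underside (screw heads 3 mm more); a leaf reaches from the riser to +x over the base. Lift it by the riser's 36 mm wide sides. Origin: centre of the underside; z up. One clip may be absent.
- clip_b_leaf: Leaf of clip_b: steel cantilever 96 x 24 x 2 mm. Origin on its centre line at the root (29 mm to -x of the clip's origin, 41 mm up), +x along it. It bends down about the root and springs back. Mid-span load pad: 18 x 24 mm, dark, centred 48 mm along +x, top 4 mm over the centre line, 55 mm over the bench in the rack. At 8 N it sinks 4 mm (sound) or 9 mm (weak).
- clip_c: Spring clip, 0.27 kg, all look alike: steel base 110 (x) x 36 (y) x 5 mm; riser block 26 (x) x 36 (y) mm centred 42 mm to -x of the origin, top 48 mm over the underside (screw heads 3 mm more); a leaf reaches from the riser to +x over the base. Lift it by the riser's 36 mm wide sides. Origin: centre of the underside; z up. One clip may be absent.
- clip_c_leaf: Leaf of clip_c: steel cantilever 96 x 24 x 2 mm. Origin on its centre line at the root (29 mm to -x of the clip's origin, 41 mm up), +x along it. It bends down about the root and springs back. Mid-span load pad: 18 x 24 mm, dark, centred 48 mm along +x, top 4 mm over the centre line, 55 mm over the bench in the rack. At 8 N it sinks 4 mm (sound) or 9 mm (weak).
- clip_d: Spring clip, 0.27 kg, all look alike: steel base 110 (x) x 36 (y) x 5 mm; riser block 26 (x) x 36 (y) mm centred 42 mm to -x of the origin, top 48 mm over the underside (screw heads 3 mm more); a leaf reaches from the riser to +x over the base. Lift it by the riser's 36 mm wide sides. Origin: centre of the underside; z up. One clip may be absent.
- clip_d_leaf: Leaf of clip_d: steel cantilever 96 x 24 x 2 mm. Origin on its centre line at the root (29 mm to -x of the clip's origin, 41 mm up), +x along it. It bends down about the root and springs back. Mid-span load pad: 18 x 24 mm, dark, centred 48 mm along +x, top 4 mm over the centre line, 55 mm over the bench in the rack. At 8 N it sinks 4 mm (sound) or 9 mm (weak).
- quarantine_box: Quarantine box, fixed, open: 170 (x) x 196 (y) x 72 mm high, walls and floor 5 mm. Origin under its centre. In each inside corner a post 18 x 18 mm with a rubber push-fit catch, top 67 mm over the bench; pressed (2.5 N each) it goes down 5 mm and stays. Between the posts two clips fit side by side, leaves along x, origins about 42 mm either side of the middle.
- cover: Cover plate of the box, loose, 0.36 kg: flat, 152 (x) x 178 (y) x 6 mm, grip bar on top 60 (x) x 16 (y) mm, top 30 mm over the underside. Origin: centre of underside. It drops into the mouth (160 x 186 mm), x along the box's x, either way round, 4 mm play a side; rests on the catches, underside 67 mm over the bench, and is home at 62 mm (about 8 N on the bar).
- hook_weight: Bystander: steel test weight with a hook, 48 mm across, about 105 mm high, 0.8 kg. Origin under its centre.
- tape_roll: Bystander: roll of brown tape lying flat, 100 mm across, 48 mm high. Origin under its centre.
- flask: Bystander: clear drinking flask with a green cap, 66 mm across, 170 mm high. Origin under its centre.
Things that resemble listed ones, but are neither listed nor needed, are in the scene too. What is shaped like the clip_b but red or turquoise is not meant. What is shaped like the clip_a but orange is not meant.

How it is judged:
On the way, in this order (a step that is already met when the one before it is completed fails the run):
1. every clip in the rack has been pressed at mid-span with the set force: its station's pointer stands at the deflection that 6 to 10 N gives that clip, all clips still in their stations (((horizontal distance between clip_a and station_1 below 0.008 m and value of joint pointer_1 between 0.0047 and 0.011 m) or (horizontal distance between clip_a and station_2 below 0.008 m and value of joint pointer_2 between 0.0047 and 0.011 m) or (horizontal distance between clip_a and station_3 below 0.008 m and value of joint pointer_3 between 0.0047 and 0.011 m) or (horizontal distance between clip_a and station_4 below 0.008 m and value of joint pointer_4 between 0.0047 and 0.011 m)) and ((horizontal distance between clip_b and station_1 below 0.008 m and value of joint pointer_1 between 0.011 and 0.0235 m) or (horizontal distance between clip_b and station_2 below 0.008 m and value of joint pointer_2 between 0.011 and 0.0235 m) or (horizontal distance between clip_b and station_3 below 0.008 m and value of joint pointer_3 between 0.011 and 0.0235 m) or (horizontal distance between clip_b and station_4 below 0.008 m and value of joint pointer_4 between 0.011 and 0.0235 m)) and ((horizontal distance between clip_c and station_1 below 0.008 m and value of joint pointer_1 between 0.0047 and 0.011 m) or (horizontal distance between clip_c and station_2 below 0.008 m and value of joint pointer_2 between 0.0047 and 0.011 m) or (horizontal distance between clip_c and station_3 below 0.008 m and value of joint pointer_3 between 0.0047 and 0.011 m) or (horizontal distance between clip_c and station_4 below 0.008 m and value of joint pointer_4 between 0.0047 and 0.011 m)) and ((horizontal distance between clip_d and station_1 below 0.008 m and value of joint pointer_1 between 0.011 and 0.0235 m) or (horizontal distance between clip_d and station_2 below 0.008 m and value of joint pointer_2 between 0.011 and 0.0235 m) or (horizontal distance between clip_d and station_3 below 0.008 m and value of joint pointer_3 between 0.011 and 0.0235 m) or (horizontal distance between clip_d and station_4 below 0.008 m and value of joint pointer_4 between 0.011 and 0.0235 m))), for 0.2 s.
2. every weak clip stands on the floor of the quarantine box, let go (x of clip_b in the frame of quarantine_box between -0.045 and 0.045 m and y of clip_b in the frame of quarantine_box between -0.08 and 0.08 m and z of each of clip_b, clip_d in the frame of quarantine_box below 0.01 m and angle between each of clip_b, clip_d's own z axis and vertical below 0.15 rad and x of clip_d in the frame of quarantine_box between -0.045 and 0.045 m and y of clip_d in the frame of quarantine_box between -0.08 and 0.08 m and contact force between each of clip_b, clip_d and the fingers below 0.1 N), for 0.2 s.
At the end, for the whole second after the job is handed in: Sound clips stand in their stations (moved under 10 mm), pointers above the limit line; weak clips stand upright (0.15 rad) on the quarantine box floor; the cover lies in the box mouth within 10 mm of centre, its underside at most 63.8 mm over the bench, level within 0.02 rad, at rest (((horizontal distance between clip_a and station_1 below 0.008 m and value of joint pointer_1 between 0.0047 and 0.011 m) or (horizontal distance between clip_a and station_2 below 0.008 m and value of joint pointer_2 between 0.0047 and 0.011 m) or (horizontal distance between clip_a and station_3 below 0.008 m and value of joint pointer_3 between 0.0047 and 0.011 m) or (horizontal distance between clip_a and station_4 below 0.008 m and value of joint pointer_4 between 0.0047 and 0.011 m)) and distance of each of clip_a, clip_c from where it was at the start of the episode below 0.01 m and angle between each of clip_a, clip_c's own z axis and vertical below 0.06 rad and ((horizontal distance between clip_c and station_1 below 0.008 m and value of joint pointer_1 between 0.0047 and 0.011 m) or (horizontal distance between clip_c and station_2 below 0.008 m and value of joint pointer_2 between 0.0047 and 0.011 m) or (horizontal distance between clip_c and station_3 below 0.008 m and value of joint pointer_3 between 0.0047 and 0.011 m) or (horizontal distance between clip_c and station_4 below 0.008 m and value of joint pointer_4 between 0.0047 and 0.011 m)) and x of clip_b in the frame of quarantine_box between -0.045 and 0.045 m and y of clip_b in the frame of quarantine_box between -0.08 and 0.08 m and z of each of clip_b, clip_d in the frame of quarantine_box below 0.01 m and angle between each of clip_b, clip_d's own z axis and vertical below 0.15 rad and x of clip_d in the frame of quarantine_box between -0.045 and 0.045 m and y of clip_d in the frame of quarantine_box between -0.08 and 0.08 m and horizontal distance between cover and quarantine_box below 0.01 m and z of cover in the frame of quarantine_box between 0.059 and 0.0638 m and angle between cover's own z axis and vertical below 0.02 rad and linear speed of cover below 0.01 m/s); the robot touches nothing.
It fails at once if a leaf pressed with more than 16 N (contact force between the fingers and clip_a_leaf above 16 N or contact force between the fingers and clip_b_leaf above 16 N or contact force between the fingers and clip_c_leaf above 16 N or contact force between the fingers and clip_d_leaf above 16 N).
It fails at once if a leaf pressed hard (over 4 N) more than 25 mm away from its load pad ((contact force between the fingers and clip_a_leaf above 4 N and (x of the grasp point in the frame of clip_a_leaf above 0.073 m or x of the grasp point in the frame of clip_a_leaf below 0.023 m)) or (contact force between the fingers and clip_b_leaf above 4 N and (x of the grasp point in the frame of clip_b_leaf above 0.073 m or x of the grasp point in the frame of clip_b_leaf below 0.023 m)) or (contact force between the fingers and clip_c_leaf above 4 N and (x of the grasp point in the frame of clip_c_leaf above 0.073 m or x of the grasp point in the frame of clip_c_leaf below 0.023 m)) or (contact force between the fingers and clip_d_leaf above 4 N and (x of the grasp point in the frame of clip_d_leaf above 0.073 m or x of the grasp point in the frame of clip_d_leaf below 0.023 m))).
It fails at once if the weight, the tape roll or the flask shifted more than 30 mm or tipped (distance of any of hook_weight, tape_roll, flask from where it was at the start of the episode above 0.03 m or angle between any of hook_weight, tape_roll, flask's own z axis and vertical above 0.3 rad).
Of clip_a, clip_b, clip_c, clip_d only 3 to 4 are there at a start; the rules pass over those that are not, and their reading is None.
At some moment in a run one of cover may be knocked a few centimetres aside while the robot is not near it.
It also fails if it takes over 210 s, if anything falls off the work surface, if the arm or the gripper's body presses on something with over 40 N, if the wrist force passes 120 N, or if a joint passes its speed limit or range.

## Working session

There is one attempt and no reset: what is moved stays moved. The work goes in short steps, Python scripts to look and compute and a tool call to move; the robot and the scene stay as the last step left them, time stands still between calls to the robot, and variables do not carry over. Pictures are saved under pics/ and viewed, about 12 in all and at most 16, crops included, and the job is handed in when it is done.

Besides the shell and the picture viewer there is one more tool, called as a command line: name --argument value ..., lists and objects as JSON in quotes. step_arm: Moves the arm, as the interface text tells. Its arguments: {"type":"object","properties":{"increments":{"type":"array"},"force":{"type":"number"}},"required":["increments"]}

```bash
mkdir -p pics; cat > h.py <<'E'
import numpy as np, cv2
from rig import manip
from scipy.spatial.transform import Rotation as R
def snap(n,f=None):
    s=manip.get_state(); d=manip.get_image(n)
    if f: cv2.imwrite('pics/'+f+'.png',d['img'][:,:,::-1])
    K=np.array([[d['fx'],0,d['cx']],[0,d['fy'],d['cy']],[0,0,1]]); D=np.array(d['D'],float)
    if 'mount' in d:
        q=s['ee_rot']; T=np.eye(4); T[:3,:3]=R.from_quat([q[1],q[2],q[3],q[0]]).as_matrix(); T[:3,3]=s['position']
        M=T@np.array(d['mount']); Rc=M[:3,:3]; c=M[:3,3]
    else:
        Rw=cv2.Rodrigues(np.array(d['rvec'],float))[0]; Rc=Rw.T; c=-Rc@np.array(d['tvec'],float).ravel()
    return dict(img=d['img'],K=K,D=D,R=Rc,c=c)
def ray(v,uv,z):
    p=cv2.undistortPoints(np.array(uv,float).reshape(-1,1,2),v['K'],v['D']).reshape(-1,2)
    d=np.c_[p,np.ones(len(p))]@v['R'].T
    return v['c']+d*((z-v['c'][2])/d[:,2])[:,None]
def proj(v,P):
    Rw=v['R'].T
    return cv2.projectPoints(np.array(P,float).reshape(-1,3),cv2.Rodrigues(Rw)[0],-Rw@v['c'],v['K'],v['D'])[0].reshape(-1,2)
def st():
    s=manip.get_state(); print({k:np.round(s[k],4).tolist() for k in ('clock','position','ee_rot','contact_force','width','qpos')})
E
python3 - <<'E'
from h import *
import pickle
a={n:snap(n,n+'0') for n in('scene','top','wrist')}
pickle.dump(a,open('v0.pkl','wb'))
for n in a: print(n,a[n]['c'].round(3),a[n]['R'][:,2].round(2))
st()
E
```

```text
scene [1.316 0.19  0.856] [-0.69 -0.17 -0.71]
top [0.363 0.009 1.202] [ 0.18 -0.03 -0.98]
wrist [0.051 0.578 0.373] [ 0.31 -0.07 -0.95]
{'clock': 0.15, 'position': [0.1303, 0.5596, 0.2306], 'ee_rot': [0.7024, 0.0802, 0.7026, -0.0812], 'contact_force': [-0.2707, -0.718, 0.3825], 'width': 0.0857, 'qpos': [1.221, 0.2765, 1.5058, -0.0, 1.3607, -0.121]}
```

View pics/top0.png

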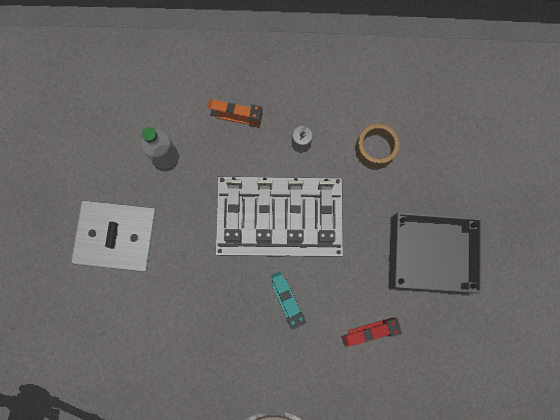

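View pics/scene0.png

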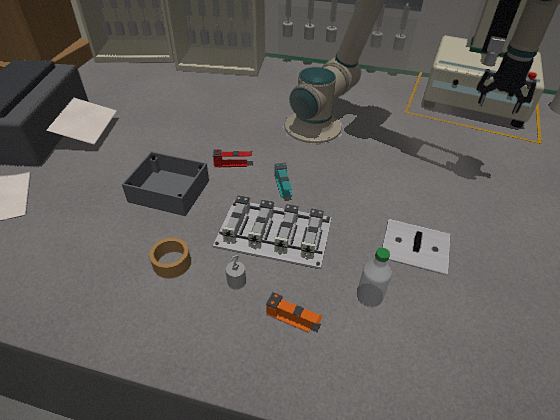

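Top view: the rack (217–342, 178–256) has four grey clips, the cover is at (113,236), the box at (435,253). The coloured look-alikes are outside the rack: orange (236,112), turquoise (288,300) and red (372,332). Next I measure pads, risers, box and cover.

```bash
python3 - <<'E'
from h import *
import pickle
a=pickle.load(open('v0.pkl','rb'))
v=a['top'];g=cv2.cvtColor(v['img'],cv2.COLOR_RGB2GRAY)
def blobs(x0,y0,x1,y1,t,inv,lo,hi,z):
    m=((g[y0:y1,x0:x1]<t) if inv else (g[y0:y1,x0:x1]>t)).astype(np.uint8)
    n,l,s,c=cv2.connectedComponentsWithStats(m)
    for i in range(1,n):
        if lo<s[i,4]<hi:
            u=c[i]+[x0,y0]; r=cv2.minAreaRect(np.argwhere(l==i)[:,::-1].astype(np.float32)+[[x0,y0]])
            b=ray(v,cv2.boxPoints(r),z)
            print(u.round(1),s[i],'P',ray(v,u,z)[0].round(4),'box c',ray(v,[r[0]],z)[0,:2].round(4),'corners',b[:,:2].round(3).tolist())
print('pads');blobs(222,195,340,220,75,1,30,200,.055)
print('riser');blobs(222,226,340,246,85,1,40,300,.058)
print('cover');blobs(60,190,170,285,120,0,1000,9e9,.006)
print('bar');blobs(95,215,130,255,60,1,50,2000,.03)
print('rack');blobs(205,165,355,270,120,0,1500,9e9,.01)
print('boxouter');blobs(380,205,490,300,65,1,300,9e9,.072)
c=cv2.resize(v['img'][165:270,205:355],None,fx=5,fy=5,interpolation=3)
b=cv2.resize(v['img'][200:305,380:490],None,fx=5,fy=5,interpolation=3)
cv2.imwrite('pics/rackbox.png',cv2.resize(np.hstack([c,b]),(800,323))[:,:,::-1])
E
```

```text
padsTraceback (most recent call last):
  File "<stdin>", line 13, in <module>
  File "<stdin>", line 10, in blobs
cv2.error: OpenCV(4.12.0) /io/opencv/modules/imgproc/src/convhull.cpp:143: error: (-215:Assertion failed) total >= 0 && (depth == CV_32F || depth == CV_32S) in function 'convexHull'
```

```bash
python3 - <<'E'
from h import *
import pickle
a=pickle.load(open('v0.pkl','rb'))
v=a['top'];g=cv2.cvtColor(v['img'],cv2.COLOR_RGB2GRAY)
def blobs(x0,y0,x1,y1,t,inv,lo,hi,z):
    m=((g[y0:y1,x0:x1]<t) if inv else (g[y0:y1,x0:x1]>t)).astype(np.uint8)
    n,l,s,c=cv2.connectedComponentsWithStats(m)
    for i in range(1,n):
        if lo<s[i,4]<hi:
            u=c[i]+[x0,y0]; r=cv2.minAreaRect((np.argwhere(l==i)[:,::-1]+[[x0,y0]]).astype(np.float32))
            b=ray(v,cv2.boxPoints(r),z)
            print(u.round(1),s[i,4],'P',ray(v,u,z)[0].round(4),'box c',ray(v,[r[0]],z)[0,:2].round(4),'corners',b[:,:2].round(3).tolist())
print('pads');blobs(222,195,340,220,75,1,30,200,.055)
print('riser');blobs(222,226,340,246,85,1,40,300,.058)
print('cover');blobs(60,190,170,285,120,0,1000,9e9,.006)
print('bar');blobs(95,215,130,255,60,1,50,2000,.03)
print('rack');blobs(205,165,355,270,120,0,1500,9e9,.01)
print('boxouter');blobs(380,205,490,300,65,1,300,9e9,.072)
c=cv2.resize(v['img'][165:270,205:355],None,fx=5,fy=5,interpolation=3)
b=cv2.resize(v['img'][200:305,380:490],None,fx=5,fy=5,interpolation=3)
cv2.imwrite('pics/rackbox.png',cv2.resize(np.hstack([c,b]),(800,323))[:,:,::-1])
E
```

```text
pads
[322.4 208.4] 33 P [ 0.5751 -0.1012  0.055 ] box c [ 0.5821 -0.1072] corners [[0.6, -0.095], [0.6, -0.119], [0.565, -0.119], [0.564, -0.096]]
[315.4 209.3] 33 P [ 0.5727 -0.085   0.055 ] box c [ 0.5722 -0.0853] corners [[0.595, -0.084], [0.595, -0.086], [0.55, -0.087], [0.55, -0.084]]
riser
cover
[112.9 235.7] 4363 P [0.5068 0.3901 0.006 ] box c [0.5072 0.3907] corners [[0.44, 0.484], [0.591, 0.481], [0.576, 0.296], [0.425, 0.303]]
bar
[111.2 234.5] 222 P [0.5065 0.3866 0.03  ] box c [0.5068 0.3862] corners [[0.479, 0.399], [0.538, 0.394], [0.535, 0.373], [0.476, 0.378]]
rack
[279.4 215. ] 6750 P [ 0.565  -0.0027  0.01  ] box c [ 0.5626 -0.0019] corners [[0.654, 0.152], [0.662, -0.153], [0.473, -0.153], [0.466, 0.144]]
boxouter
[403.  261.7] 630 P [ 0.4547 -0.282   0.072 ] box c [ 0.4322 -0.3009] corners [[0.477, -0.171], [0.566, -0.268], [0.387, -0.43], [0.303, -0.333]]
[459.4 242.3] 1256 P [ 0.5011 -0.413   0.072 ] box c [ 0.4788 -0.3662] corners [[0.405, -0.265], [0.563, -0.278], [0.555, -0.471], [0.396, -0.454]]
```

View pics/rackbox.png

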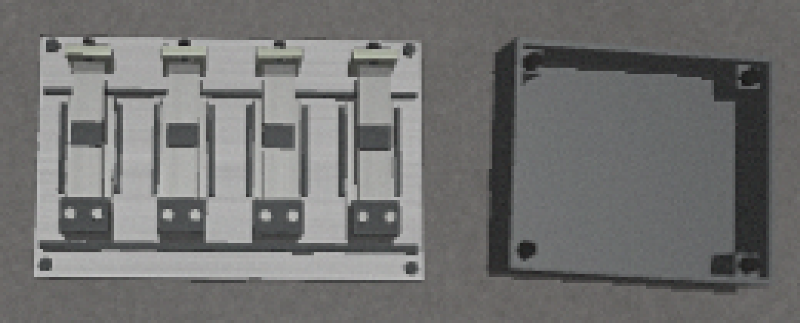

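Montage: pads at (87,133), (183,134), (279,135), (373,137). Box catches at (534,61), (748,76), (527,250), (748,264). I turn these into positions.

```bash
python3 - <<'E'
from h import *
import pickle
a=pickle.load(open('v0.pkl','rb'));v=a['top'];k=3.077
def f(p,o): return np.array(p)/k+o
pads=ray(v,f([(87,133),(183,134),(279,135),(373,137)],[205,165]),.055);print('pads',pads.round(4).tolist())
print('riser',ray(v,f([(84,215),(182,216),(281,216),(377,217)],[205,165]),.06).round(4).tolist())
print('holes',ray(v,f([(53,46),(409,49),(411,267),(45,264)],[205,165]),.01).round(4).tolist())
b=ray(v,f([(534,61),(748,76),(748,264),(527,250)],[380-461.5/k,200]),.067);print('catch',b.round(4).tolist(),b.mean(0))
q=manip.get_state()['ee_rot'];print(R.from_quat([q[1],q[2],q[3],q[0]]).as_matrix().round(3))
E
```

```text
pads [[0.5707, 0.1039, 0.055], [0.5716, 0.0323, 0.055], [0.5726, -0.0395, 0.055], [0.5727, -0.1101, 0.055]]
riser [[0.5084, 0.1034, 0.06], [0.5093, 0.0313, 0.06], [0.5109, -0.0417, 0.06], [0.5117, -0.1128, 0.06]]
holes [[0.6474, 0.1368, 0.01], [0.6521, -0.1429, 0.01], [0.4801, -0.1446, 0.01], [0.4764, 0.1359, 0.01]]
catch [[0.5508, -0.2867, 0.067], [0.5431, -0.4488, 0.067], [0.4035, -0.4425, 0.067], [0.4111, -0.2786, 0.067]] [ 0.47712773 -0.36413053  0.067     ]
[[-0.     0.227  0.974]
 [-0.001  0.974 -0.227]
 [-1.    -0.001 -0.   ]]
```

step_arm --increments '[{"grip": 0, "delta_pos": [0.022, -0.023, 0], "twist": 1.4}, {"grip": 0, "delta_pos": [0.022, -0.023, 0], "twist": 1.4}, {"grip": 0, "delta_pos": [0.022, -0.023, 0], "twist": 1.4}, {"grip": 0, "delta_pos": [0.022, -0.023, 0], "twist": 1.4}, {"grip": 0, "delta_pos": [0.022, -0.023, 0], "twist": 1.4}, {"grip": 0, "delta_pos": [0.022, -0.023, 0], "twist": 1.4}, {"grip": 0, "delta_pos": [0.022, -0.023, 0], "twist": 1.4}, {"grip": 0, "delta_pos": [0.022, -0.023, 0], "twist": 1.4}, {"grip": 0, "delta_pos": [0.022, -0.023, 0], "twist": 1.4}, {"grip": 0, "delta_pos": [0.022, -0.023, 0], "twist": 1.4}]'

```text
clock: 0.98
position: [0.3511, 0.3287, 0.2312]
ee_rot: [0.707, -0.006, 0.707, 0.006]
contact_force: [0.5, 0.5, 0.1]
width: 0.0002
```

step_arm --increments '[{"grip": 0, "delta_pos": [0.022, -0.023, 0], "twist": 0}, {"grip": 0, "delta_pos": [0.022, -0.023, 0], "twist": 0}, {"grip": 0, "delta_pos": [0.022, -0.023, 0], "twist": 0}, {"grip": 0, "delta_pos": [0.022, -0.023, 0], "twist": 0}, {"grip": 0, "delta_pos": [0.022, -0.023, 0], "twist": 0}, {"grip": 0, "delta_pos": [0.022, -0.023, 0], "twist": 0}, {"grip": 0, "delta_pos": [0.022, -0.023, 0], "twist": 0}, {"grip": 0, "delta_pos": [0.022, -0.023, 0], "twist": 0}, {"grip": 0, "delta_pos": [0.022, -0.023, 0], "twist": 0}, {"grip": 0, "delta_pos": [0, 0, 0], "twist": 0}]'

```text
clock: 1.82
position: [0.5526, 0.1187, 0.2306]
ee_rot: [0.708, -0.005, 0.706, 0.003]
contact_force: [-0.3, 0.2, 0.6]
width: 0.0001
```

step_arm --increments '[{"grip": 0, "delta_pos": [-0.05, -0.04, 0.0]}, {"grip": 0, "delta_pos": [-0.03, -0.04, 0.0]}, {"grip": 0, "delta_pos": [0, -0.035, 0.0]}, {"grip": 0, "delta_pos": [0, 0, 0]}, {"grip": 0, "delta_pos": [0, 0, 0]}]'

```text
schema error: expected keys grip, delta_pos, twist
```

```bash
python3 - <<'E'
from h import *
import pickle
v=snap('wrist','w1');pickle.dump(v,open('w1.pkl','wb'));st()
print(proj(v,[[.5707,.104,.055],[.5716,.032,.055],[.5722,-.04,.055],[.573,-.111,.055]]).round(1).tolist())
E
```

```text
{'clock': 1.8667, 'position': [0.5502, 0.1208, 0.2306], 'ee_rot': [0.707, -0.0044, 0.7072, 0.004], 'contact_force': [-0.0914, 0.71, -0.594], 'width': 0.0003, 'qpos': [0.0931, 0.259, 1.5308, -0.0006, 1.3521, -1.4894]}
[[269.2, 200.6], [198.5, 200.6], [128.2, 200.3], [59.5, 200.3]]
```

View pics/w1.png

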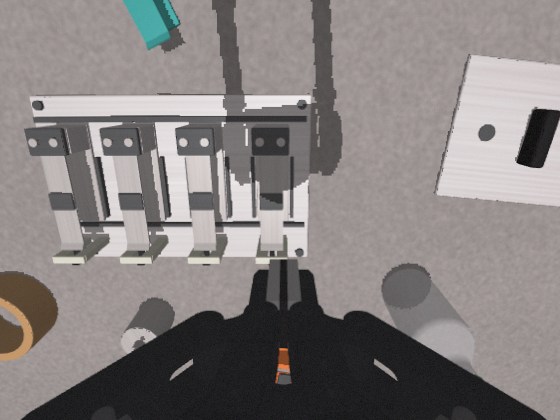

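The pads appear at (271,201), (202,201), (130,201), (63,201), so about 2 mm more toward +y than the top view gave. I take the pads at y = 0.105, 0.034, -0.038, -0.109.

step_arm --increments '[{"grip": 0, "delta_pos": [0.011, -0.008, -0.03], "twist": 0}, {"grip": 0, "delta_pos": [0.011, -0.008, -0.03], "twist": 0}, {"grip": 0, "delta_pos": [0, 0, -0.03], "twist": 0}, {"grip": 0, "delta_pos": [0, 0, -0.03], "twist": 0}, {"grip": 0, "delta_pos": [0, 0, -0.02], "twist": 0}, {"grip": 0, "delta_pos": [0, 0, -0.01], "twist": 0}, {"grip": 0, "delta_pos": [0, 0, -0.01], "twist": 0}, {"grip": 0, "delta_pos": [0, 0, -0.003], "twist": 0}, {"grip": 0, "delta_pos": [0, 0, 0], "twist": 0}, {"grip": 0, "delta_pos": [0, 0, 0], "twist": 0}]'

```text
clock: 2.7
position: [0.5712, 0.1073, 0.0694]
ee_rot: [0.708, -0.006, 0.706, 0.006]
contact_force: [-0.5, 0.1, -0.2]
width: 0.0002
```

step_arm --increments '[{"grip": 0, "delta_pos": [0, 0, -0.005], "twist": 0}, {"grip": 0, "delta_pos": [0, 0, -0.005], "twist": 0}, {"grip": 0, "delta_pos": [0, 0, -0.002], "twist": 0}, {"grip": 0, "delta_pos": [0, 0, 0], "twist": 0}, {"grip": 0, "delta_pos": [0, 0, 0], "twist": 0}, {"grip": 0, "delta_pos": [0, 0, 0], "twist": 0}]'

```text
clock: 3.2
position: [0.5706, 0.107, 0.0564]
ee_rot: [0.707, -0.005, 0.707, 0.005]
contact_force: [-0.2, 0.3, -0.8]
width: 0.0005
```

step_arm --increments '[{"grip": 0, "delta_pos": [0, -0.002, -0.002], "twist": 0}, {"grip": 0, "delta_pos": [0, 0, -0.001], "twist": 0}, {"grip": 0, "delta_pos": [0, 0, -0.001], "twist": 0}, {"grip": 0, "delta_pos": [0, 0, 0], "twist": 0}, {"grip": 0, "delta_pos": [0, 0, 0], "twist": 0}]'

```text
clock: 3.62
position: [0.571, 0.1049, 0.053]
ee_rot: [0.708, -0.006, 0.707, 0.005]
contact_force: [-0.3, 0.5, 4.6]
width: 0.0001
```

```bash
python3 -c "
from h import *
st()"
```

```text
{'clock': 3.6167, 'position': [0.571, 0.1049, 0.053], 'ee_rot': [0.7076, -0.0055, 0.7066, 0.0055], 'contact_force': [-0.3071, 0.4716, 4.6454], 'width': 0.0001, 'qpos': [0.062, 0.4346, 1.7454, -0.0001, 0.9603, -1.5243]}
```

step_arm --increments '[{"grip": 0, "delta_pos": [0, 0, -0.001], "twist": 0}, {"grip": 0, "delta_pos": [0, 0, -0.0007], "twist": 0}, {"grip": 0, "delta_pos": [0, 0, 0], "twist": 0}, {"grip": 0, "delta_pos": [0, 0, 0], "twist": 0}, {"grip": 0, "delta_pos": [0, 0, 0], "twist": 0}]'

```text
clock: 4.03
position: [0.5711, 0.105, 0.0517]
ee_rot: [0.708, -0.006, 0.706, 0.006]
contact_force: [-1.1, -0.6, 8.2]
width: -0.0002
```

step_arm --increments '[{"grip": 0, "delta_pos": [0, 0, 0], "twist": 0}]'

```text
clock: 4.12
position: [0.571, 0.1049, 0.0517]
ee_rot: [0.708, -0.006, 0.706, 0.006]
contact_force: [-1.1, -0.8, 7.6]
width: 0.0
```

step_arm --increments '[{"grip": 0, "delta_pos": [0, 0, 0.018], "twist": 0}, {"grip": 0, "delta_pos": [0, -0.024, 0.01], "twist": 0}, {"grip": 0, "delta_pos": [0.001, -0.024, 0], "twist": 0}, {"grip": 0, "delta_pos": [0, -0.023, 0], "twist": 0}, {"grip": 0, "delta_pos": [0, 0, -0.01], "twist": 0}, {"grip": 0, "delta_pos": [0, 0, -0.01], "twist": 0}, {"grip": 0, "delta_pos": [0, 0, -0.003], "twist": 0}, {"grip": 0, "delta_pos": [0, 0, 0], "twist": 0}, {"grip": 0, "delta_pos": [0, 0, 0], "twist": 0}]'

```text
clock: 4.87
position: [0.5709, 0.0349, 0.0549]
ee_rot: [0.706, -0.006, 0.708, 0.006]
contact_force: [-0.4, 0.6, -0.4]
width: -0.0002
```

step_arm --increments '[{"grip": 0, "delta_pos": [0, 0, -0.001], "twist": 0}, {"grip": 0, "delta_pos": [0, 0, -0.001], "twist": 0}, {"grip": 0, "delta_pos": [0, 0, -0.001], "twist": 0}, {"grip": 0, "delta_pos": [0, 0, 0], "twist": 0}, {"grip": 0, "delta_pos": [0, 0, 0], "twist": 0}]'

```text
clock: 5.28
position: [0.5717, 0.0345, 0.053]
ee_rot: [0.707, -0.005, 0.707, 0.006]
contact_force: [-0.2, 1.4, 1.1]
width: 0.0001
```

step_arm --increments '[{"grip": 0, "delta_pos": [0, 0, -0.001], "twist": 0}, {"grip": 0, "delta_pos": [0, 0, -0.001], "twist": 0}, {"grip": 0, "delta_pos": [0, 0, -0.001], "twist": 0}, {"grip": 0, "delta_pos": [0, 0, 0], "twist": 0}, {"grip": 0, "delta_pos": [0, 0, 0], "twist": 0}]'

```text
clock: 5.7
position: [0.5718, 0.0343, 0.05]
ee_rot: [0.707, -0.005, 0.707, 0.006]
contact_force: [-0.3, 2.6, 5.7]
width: 0.0
```

step_arm --increments '[{"grip": 0, "delta_pos": [0, 0, 0], "twist": 0}]'

```text
clock: 5.78
position: [0.5718, 0.0343, 0.05]
ee_rot: [0.707, -0.005, 0.707, 0.006]
contact_force: [-0.0, 2.5, 4.8]
width: 0.0001
```

step_arm --increments '[{"grip": 0, "delta_pos": [0, 0, -0.001], "twist": 0}, {"grip": 0, "delta_pos": [0, 0, -0.001], "twist": 0}, {"grip": 0, "delta_pos": [0, 0, -0.001], "twist": 0}, {"grip": 0, "delta_pos": [0, 0, 0], "twist": 0}, {"grip": 0, "delta_pos": [0, 0, 0], "twist": 0}]'

```text
clock: 6.2
position: [0.5717, 0.0343, 0.0474]
ee_rot: [0.707, -0.005, 0.707, 0.006]
contact_force: [-2.2, 2.1, 7.0]
width: 0.0003
```

step_arm --increments '[{"grip": 0, "delta_pos": [0, 0, 0], "twist": 0}]'

```text
clock: 6.28
position: [0.5717, 0.0344, 0.0475]
ee_rot: [0.707, -0.005, 0.707, 0.006]
contact_force: [-1.2, 1.8, 8.9]
width: -0.0004
```

step_arm --increments '[{"grip": 0, "delta_pos": [0, 0, 0.022], "twist": 0}, {"grip": 0, "delta_pos": [0, -0.024, 0.01], "twist": 0}, {"grip": 0, "delta_pos": [0.001, -0.024, 0], "twist": 0}, {"grip": 0, "delta_pos": [0, -0.024, 0], "twist": 0}, {"grip": 0, "delta_pos": [0, 0, -0.01], "twist": 0}, {"grip": 0, "delta_pos": [0, 0, -0.01], "twist": 0}, {"grip": 0, "delta_pos": [0, 0, -0.003], "twist": 0}, {"grip": 0, "delta_pos": [0, 0, 0], "twist": 0}, {"grip": 0, "delta_pos": [0, 0, 0], "twist": 0}]'

```text
clock: 7.03
position: [0.5718, -0.0371, 0.055]
ee_rot: [0.706, -0.006, 0.708, 0.006]
contact_force: [0.0, 0.0, 0.6]
width: 0.0004
```

step_arm --increments '[{"grip": 0, "delta_pos": [0, 0, -0.001], "twist": 0}, {"grip": 0, "delta_pos": [0, 0, -0.001], "twist": 0}, {"grip": 0, "delta_pos": [0, 0, -0.001], "twist": 0}, {"grip": 0, "delta_pos": [0, 0, 0], "twist": 0}, {"grip": 0, "delta_pos": [0, 0, 0], "twist": 0}]'

```text
clock: 7.45
position: [0.5725, -0.0372, 0.0531]
ee_rot: [0.707, -0.005, 0.707, 0.006]
contact_force: [-1.0, 2.8, 5.2]
width: -0.0004
```

Stiff, so sound: about 1.5 mm more.

step_arm --increments '[{"grip": 0, "delta_pos": [0, 0, -0.001], "twist": 0}, {"grip": 0, "delta_pos": [0, 0, -0.0005], "twist": 0}, {"grip": 0, "delta_pos": [0, 0, 0], "twist": 0}, {"grip": 0, "delta_pos": [0, 0, 0], "twist": 0}, {"grip": 0, "delta_pos": [0, 0, 0], "twist": 0}]'

```text
clock: 7.87
position: [0.5726, -0.0372, 0.0519]
ee_rot: [0.707, -0.005, 0.707, 0.006]
contact_force: [-2.5, 3.2, 7.3]
width: 0.0
```

step_arm --increments '[{"grip": 0, "delta_pos": [0, 0, 0], "twist": 0}]'

```text
clock: 7.95
position: [0.5726, -0.0372, 0.0519]
ee_rot: [0.707, -0.005, 0.707, 0.006]
contact_force: [-2.1, 3.0, 6.9]
width: -0.0002
```

step_arm --increments '[{"grip": 0, "delta_pos": [0, 0, -0.0005], "twist": 0}, {"grip": 0, "delta_pos": [0, 0, 0], "twist": 0}, {"grip": 0, "delta_pos": [0, 0, 0], "twist": 0}]'

```text
clock: 8.2
position: [0.5726, -0.0372, 0.0516]
ee_rot: [0.707, -0.005, 0.707, 0.006]
contact_force: [-2.2, 3.5, 7.1]
width: -0.0
```

step_arm --increments '[{"grip": 0, "delta_pos": [0, 0, 0.022], "twist": 0}, {"grip": 0, "delta_pos": [0, -0.024, 0.006], "twist": 0}, {"grip": 0, "delta_pos": [0.001, -0.024, 0], "twist": 0}, {"grip": 0, "delta_pos": [0, -0.024, 0], "twist": 0}, {"grip": 0, "delta_pos": [0, 0, -0.01], "twist": 0}, {"grip": 0, "delta_pos": [0, 0, -0.01], "twist": 0}, {"grip": 0, "delta_pos": [0, 0, -0.003], "twist": 0}, {"grip": 0, "delta_pos": [0, 0, 0], "twist": 0}, {"grip": 0, "delta_pos": [0, 0, 0], "twist": 0}]'

```text
clock: 8.95
position: [0.5729, -0.1089, 0.0549]
ee_rot: [0.707, -0.006, 0.708, 0.006]
contact_force: [0.8, 1.3, -0.2]
width: 0.0
```

step_arm --increments '[{"grip": 0, "delta_pos": [0, 0, -0.001], "twist": 0}, {"grip": 0, "delta_pos": [0, 0, -0.001], "twist": 0}, {"grip": 0, "delta_pos": [0, 0, -0.001], "twist": 0}, {"grip": 0, "delta_pos": [0, 0, 0], "twist": 0}, {"grip": 0, "delta_pos": [0, 0, 0], "twist": 0}]'

```text
clock: 9.37
position: [0.5737, -0.1095, 0.0529]
ee_rot: [0.707, -0.005, 0.707, 0.006]
contact_force: [0.5, 1.1, 1.9]
width: 0.0002
```

step_arm --increments '[{"grip": 0, "delta_pos": [0, 0, -0.001], "twist": 0}, {"grip": 0, "delta_pos": [0, 0, 0], "twist": 0}, {"grip": 0, "delta_pos": [0, 0, 0], "twist": 0}]'

```text
clock: 9.62
position: [0.5737, -0.1097, 0.0519]
ee_rot: [0.707, -0.005, 0.707, 0.006]
contact_force: [-0.2, 3.2, 3.7]
width: -0.0001
```

Weak (soft).

step_arm --increments '[{"grip": 0, "delta_pos": [0, 0, -0.001], "twist": 0}, {"grip": 0, "delta_pos": [0, 0, -0.001], "twist": 0}, {"grip": 0, "delta_pos": [0, 0, -0.001], "twist": 0}, {"grip": 0, "delta_pos": [0, 0, -0.001], "twist": 0}, {"grip": 0, "delta_pos": [0, 0, 0], "twist": 0}, {"grip": 0, "delta_pos": [0, 0, 0], "twist": 0}]'

```text
clock: 10.12
position: [0.5737, -0.1097, 0.0481]
ee_rot: [0.707, -0.005, 0.707, 0.006]
contact_force: [-0.7, 2.8, 6.9]
width: -0.0001
```

step_arm --increments '[{"grip": 0, "delta_pos": [0, 0, 0], "twist": 0}]'

```text
clock: 10.2
position: [0.5737, -0.1097, 0.0482]
ee_rot: [0.707, -0.005, 0.707, 0.006]
contact_force: [-0.1, 3.8, 6.8]
width: 0.0003
```

step_arm --increments '[{"grip": 0, "delta_pos": [0, 0, -0.001], "twist": 0}, {"grip": 0, "delta_pos": [0, 0, 0], "twist": 0}, {"grip": 0, "delta_pos": [0, 0, 0], "twist": 0}, {"grip": 0, "delta_pos": [0, 0, 0], "twist": 0}]'

```text
clock: 10.53
position: [0.5736, -0.1097, 0.0473]
ee_rot: [0.707, -0.005, 0.707, 0.006]
contact_force: [-0.8, 3.5, 7.1]
width: 0.0001
```

step_arm --increments '[{"grip": 0, "delta_pos": [0, 0, 0.03], "twist": 0}, {"grip": 0, "delta_pos": [-0.01, 0.03, 0.025], "twist": 0}, {"grip": 0, "delta_pos": [-0.02, 0.03, 0.025], "twist": 0}, {"grip": 0, "delta_pos": [-0.02, 0.02, 0.025], "twist": 0}, {"grip": 0, "delta_pos": [-0.02, 0, 0.025], "twist": 0}, {"grip": 0, "delta_pos": [-0.03, 0, 0.025], "twist": 0}, {"grip": 0, "delta_pos": [-0.03, 0, 0.02], "twist": 0}, {"grip": 0, "delta_pos": [-0.03, 0, 0], "twist": 0}, {"grip": 0, "delta_pos": [0, 0, 0], "twist": 0}, {"grip": 0, "delta_pos": [0, 0, 0], "twist": 0}]'

```text
clock: 11.37
position: [0.413, -0.0319, 0.2205]
ee_rot: [0.707, -0.006, 0.707, 0.005]
contact_force: [0.7, 0.4, 0.1]
width: -0.0001
```

```bash
python3 - <<'E'
from h import *
v=snap('scene','s1');w=snap('wrist','w2')
st()
c=cv2.resize(v['img'][190:270,205:340],(800,474),interpolation=3)
cv2.imwrite('pics/s1c.png',c[:,:,::-1])
E
```

```text
{'clock': 11.4667, 'position': [0.415, -0.032, 0.2201], 'ee_rot': [0.7073, -0.0057, 0.7069, 0.0052], 'contact_force': [0.8561, -0.1638, -0.0284], 'width': 0.0, 'qpos': [-0.244, 0.0402, 1.8286, -0.0005, 1.2721, -1.8299]}
```

View pics/s1c.png

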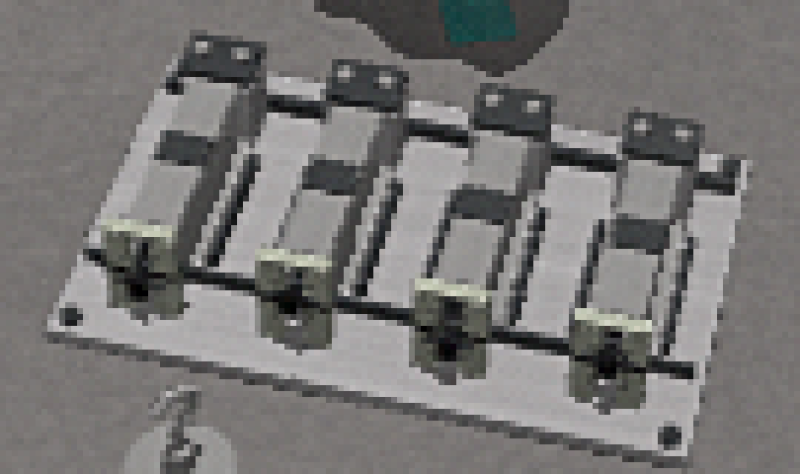

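View pics/w2.png

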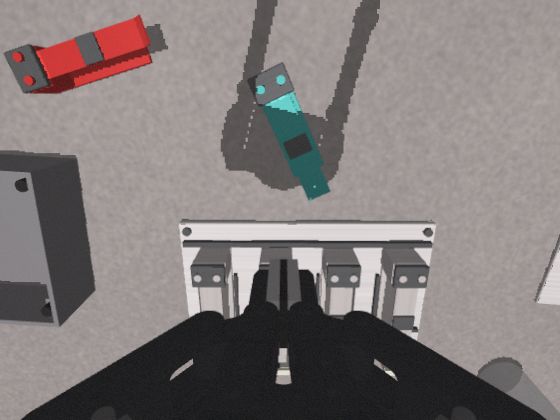

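The scene crop shows pointers low at the posts at (138,285) and (448,348), which are y=-0.109 and y=0.034. At (292,305) and (608,363) they are high. That matches the stiffness, so the weak clips are the ones at y≈0.034 and y≈-0.109. I refine riser and box positions from this wrist view: risers at (342,272) and (210,270), box corner at left.

```bash
python3 - <<'E'
from h import *
s=manip.get_state()
v=snap('wrist')
g=cv2.cvtColor(v['img'],cv2.COLOR_RGB2GRAY)
print(ray(v,[[327.5,263],[359,263]],.058).round(4).tolist(),ray(v,[[193,262],[227,262]],.058).round(4).tolist())
print('rackholes',ray(v,[[187,231],[428,231]],.01).round(4).tolist())
E
```

```text
[[0.4955, 0.0151, 0.058], [0.495, 0.0479, 0.058]] [[0.4966, -0.1249, 0.058], [0.496, -0.0894, 0.058]]
rackholes [[0.482, -0.1433, 0.01], [0.4776, 0.1376, 0.01]]
```

step_arm --increments '[{"grip": 0.75, "delta_pos": [0.02, 0.02, -0.02], "twist": 0}, {"grip": 0.75, "delta_pos": [0.03, 0.02, -0.02], "twist": 0}, {"grip": 0.75, "delta_pos": [0.03, 0.02, -0.02], "twist": 0}, {"grip": 0.75, "delta_pos": [0.016, 0.005, -0.02], "twist": 0}, {"grip": 0.75, "delta_pos": [0, 0, -0.02], "twist": 0}, {"grip": 0.75, "delta_pos": [0, 0, -0.02], "twist": 0}, {"grip": 0.75, "delta_pos": [0, 0, 0], "twist": 0}, {"grip": 0.75, "delta_pos": [0, 0, 0], "twist": 0}]'

```text
clock: 12.18
position: [0.5102, 0.0336, 0.0987]
ee_rot: [0.706, -0.006, 0.708, 0.006]
contact_force: [0.5, 0.4, -0.2]
width: 0.0638
```

step_arm --increments '[{"grip": 0.75, "delta_pos": [0, -0.001, -0.02], "twist": 0}, {"grip": 0.75, "delta_pos": [0, 0, -0.02], "twist": 0}, {"grip": 0.75, "delta_pos": [0, 0, -0.015], "twist": 0}, {"grip": 0.75, "delta_pos": [0, 0, -0.01], "twist": 0}, {"grip": 0.75, "delta_pos": [0, 0, -0.008], "twist": 0}, {"grip": 0.75, "delta_pos": [0, 0, 0], "twist": 0}, {"grip": 0.75, "delta_pos": [0, 0, 0], "twist": 0}]'

```text
clock: 12.77
position: [0.5111, 0.0324, 0.0278]
ee_rot: [0.707, -0.005, 0.707, 0.005]
contact_force: [0.1, -0.1, 0.0]
width: 0.0638
```

step_arm --increments '[{"grip": 0.35, "delta_pos": [0, 0, 0], "twist": 0}, {"grip": 0.35, "delta_pos": [0, 0, 0], "twist": 0}, {"grip": 0.3, "delta_pos": [0, 0, 0], "twist": 0}, {"grip": 0.3, "delta_pos": [0, 0, 0], "twist": 0}, {"grip": 0.3, "delta_pos": [0, 0, 0], "twist": 0}, {"grip": 0.3, "delta_pos": [0, 0, 0], "twist": 0}]' --force 50

```text
clock: 13.27
position: [0.5114, 0.0325, 0.0285]
ee_rot: [0.708, -0.006, 0.706, 0.006]
contact_force: [-0.7, 0.6, 6.1]
width: 0.0352
```

step_arm --increments '[{"grip": 0.2, "delta_pos": [0, 0, 0], "twist": 0}, {"grip": 0.2, "delta_pos": [0, 0, 0.01], "twist": 0}, {"grip": 0.2, "delta_pos": [0, 0, 0.01], "twist": 0}, {"grip": 0.2, "delta_pos": [0, 0, 0.02], "twist": 0}, {"grip": 0.2, "delta_pos": [0, 0, 0.02], "twist": 0}, {"grip": 0.2, "delta_pos": [0, 0, 0.02], "twist": 0}, {"grip": 0.2, "delta_pos": [0, 0, 0.02], "twist": 0}, {"grip": 0.2, "delta_pos": [0, 0, 0.02], "twist": 0}, {"grip": 0.2, "delta_pos": [0, 0, 0], "twist": 0}, {"grip": 0.2, "delta_pos": [0, 0, 0], "twist": 0}]' --force 60

```text
clock: 14.1
position: [0.5109, 0.0325, 0.1484]
ee_rot: [0.708, -0.006, 0.706, 0.005]
contact_force: [-0.6, 0.5, -2.6]
width: 0.0352
```

step_arm --increments '[{"grip": 0.2, "delta_pos": [-0.01, -0.035, 0], "twist": -0.8}, {"grip": 0.2, "delta_pos": [-0.01, -0.035, 0], "twist": -0.8}, {"grip": 0.2, "delta_pos": [-0.01, -0.035, 0], "twist": -0.8}, {"grip": 0.2, "delta_pos": [-0.01, -0.035, 0], "twist": -0.8}, {"grip": 0.2, "delta_pos": [-0.01, -0.035, 0], "twist": -0.4}, {"grip": 0.2, "delta_pos": [-0.01, -0.035, 0], "twist": 0}, {"grip": 0.2, "delta_pos": [-0.01, -0.035, 0], "twist": 0}, {"grip": 0.2, "delta_pos": [-0.01, -0.035, 0], "twist": 0}, {"grip": 0.2, "delta_pos": [0, 0, 0], "twist": 0}, {"grip": 0.2, "delta_pos": [0, 0, 0], "twist": 0}]'

```text
clock: 14.93
position: [0.4289, -0.2486, 0.1457]
ee_rot: [0.706, 0.019, 0.708, -0.017]
contact_force: [-0.4, 0.4, -3.3]
width: 0.0356
```

```bash
python3 - <<'E'
from h import *
import pickle
v=snap('wrist','w3');pickle.dump(v,open('w3.pkl','wb'));st();t=snap('top','t3')
c=np.array([.477,-.364]);x=np.array([.9988,-.05]);y=np.array([.05,.9988])
P=[np.r_[c+sx*.0711*x+sy*.0841*y,.067] for sx in(1,-1) for sy in(1,-1)]
print(proj(v,P).round(1).tolist())
E
```

```text
{'clock': 14.9833, 'position': [0.4291, -0.2471, 0.1457], 'ee_rot': [0.7059, 0.0186, 0.7079, -0.0165], 'contact_force': [-0.0717, -0.0645, -2.5375], 'width': 0.0351, 'qpos': [-0.6636, 0.2254, 1.8034, 0.0007, 1.1169, -2.1851]}
[[249.2, 357.0], [51.1, 356.5], [242.2, 194.8], [5.2, 195.3]]
```

View pics/w3.png

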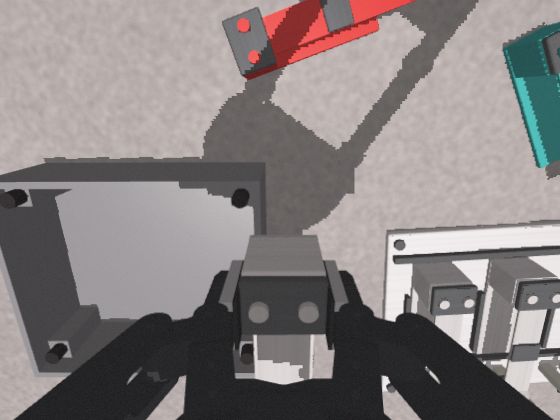

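Catches in view at (240,198), (12,198), (57,352): box centre ≈ (0.477, -0.362), yaw about -2.8°. I move over the far half.

step_arm --increments '[{"grip": 0.2, "delta_pos": [0, -0.03, 0], "twist": 0}, {"grip": 0.2, "delta_pos": [0, -0.03, 0], "twist": 0}, {"grip": 0.2, "delta_pos": [0, -0.03, 0], "twist": 0}, {"grip": 0.2, "delta_pos": [0, -0.03, 0], "twist": 0}, {"grip": 0.2, "delta_pos": [0, -0.02, 0], "twist": 0}, {"grip": 0.2, "delta_pos": [0, -0.015, 0], "twist": 0}, {"grip": 0.2, "delta_pos": [0, 0, 0], "twist": 0}, {"grip": 0.2, "delta_pos": [0, 0, 0], "twist": 0}, {"grip": 0.2, "delta_pos": [0, 0, 0], "twist": 0}]'

```text
clock: 15.78
position: [0.4304, -0.4002, 0.1468]
ee_rot: [0.707, 0.017, 0.707, -0.015]
contact_force: [0.1, 0.4, -3.0]
width: 0.0351
```

```bash
python3 - <<'E'
from h import *
st();v=snap('top','t4')
cv2.imwrite('pics/t4c.png',cv2.resize(v['img'][195:310,375:495],None,fx=5,fy=5,interpolation=3)[:,:,::-1])
E
```

```text
{'clock': 15.7833, 'position': [0.4304, -0.4002, 0.1468], 'ee_rot': [0.7065, 0.0172, 0.7073, -0.0153], 'contact_force': [0.145, 0.3937, -3.023], 'width': 0.0351, 'qpos': [-0.868, 0.3538, 1.6075, 0.0009, 1.183, -2.3931]}
```

View pics/t4c.png

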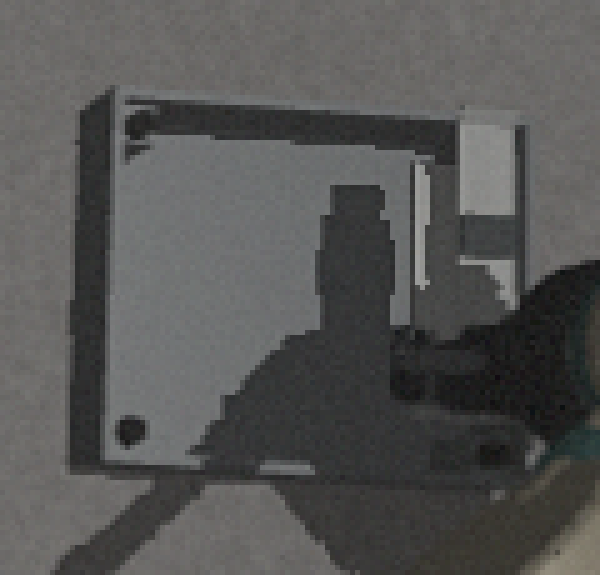

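```bash
python3 - <<'E'
from h import *
import pickle
v=pickle.load(open('v0.pkl','rb'))['top']
o=np.array([375,195])
p=ray(v,np.array([(113,88),(528,114),(101,464)])/5+o,.072);print(p.round(4).tolist(),'centre',(p[1]+p[2])/2)
print('padc',ray(v,np.array([(488,235)])/5+o,.130+.045).round(4), 'tip',ray(v,np.array([(460,110),(516,112)])/5+o,.171).round(4).tolist())
print('catch',ray(v,np.array([(138,122),(131,430)])/5+o,.067).round(4).tolist())
E
```

```text
[[0.5664, -0.272, 0.072], [0.5587, -0.4651, 0.072], [0.3962, -0.2633, 0.072]] centre [ 0.47746266 -0.36423688  0.072     ]
padc [[ 0.4896 -0.4024  0.175 ]] tip [[0.5426, -0.3945, 0.171], [0.5423, -0.4185, 0.171]]
catch [[0.5517, -0.2845, 0.067], [0.4117, -0.2784, 0.067]]
```

step_arm --increments '[{"grip": 0.2, "delta_pos": [0, -0.002, -0.025], "twist": 0}, {"grip": 0.2, "delta_pos": [0, 0, -0.025], "twist": 0}, {"grip": 0.2, "delta_pos": [0, 0, -0.02], "twist": 0}, {"grip": 0.2, "delta_pos": [0, 0, -0.02], "twist": 0}, {"grip": 0.2, "delta_pos": [0, 0, -0.015], "twist": 0}, {"grip": 0.2, "delta_pos": [0, 0, -0.01], "twist": 0}, {"grip": 0.2, "delta_pos": [0, 0, 0], "twist": 0}, {"grip": 0.2, "delta_pos": [0, 0, 0], "twist": 0}]'

```text
clock: 16.5
position: [0.4306, -0.4037, 0.0325]
ee_rot: [0.707, 0.017, 0.707, -0.016]
contact_force: [-0.5, -0.1, -2.2]
width: 0.0352
```

step_arm --increments '[{"grip": 0.2, "delta_pos": [0, 0, -0.004], "twist": 0}, {"grip": 0.2, "delta_pos": [0, 0, -0.002], "twist": 0}, {"grip": 0.2, "delta_pos": [0, 0, -0.001], "twist": 0}, {"grip": 0.2, "delta_pos": [0, 0, 0], "twist": 0}, {"grip": 0.2, "delta_pos": [0, 0, 0], "twist": 0}]'

```text
clock: 16.92
position: [0.4305, -0.4047, 0.0257]
ee_rot: [0.707, 0.017, 0.707, -0.017]
contact_force: [-0.5, 0.2, -2.4]
width: 0.0349
```

step_arm --increments '[{"grip": 0.2, "delta_pos": [0, 0, -0.001], "twist": 0}, {"grip": 0.2, "delta_pos": [0, 0, -0.001], "twist": 0}, {"grip": 0.2, "delta_pos": [0, 0, -0.0005], "twist": 0}, {"grip": 0.2, "delta_pos": [0, 0, 0], "twist": 0}, {"grip": 0.2, "delta_pos": [0, 0, 0], "twist": 0}]'

```text
clock: 17.33
position: [0.4305, -0.4047, 0.0235]
ee_rot: [0.707, 0.017, 0.707, -0.017]
contact_force: [-1.6, 1.1, 4.2]
width: 0.0349
```

step_arm --increments '[{"grip": 0.6, "delta_pos": [0, 0, 0], "twist": 0}, {"grip": 0.6, "delta_pos": [0, 0, 0], "twist": 0}, {"grip": 0.6, "delta_pos": [0, 0, 0], "twist": 0}, {"grip": 0.6, "delta_pos": [0, 0, 0.01], "twist": 0}, {"grip": 0.6, "delta_pos": [0, 0, 0.025], "twist": 0}, {"grip": 0.6, "delta_pos": [0, 0, 0.035], "twist": 0}, {"grip": 0.6, "delta_pos": [0, 0, 0.035], "twist": 0}, {"grip": 0.6, "delta_pos": [0, 0, 0.02], "twist": 0}, {"grip": 0.6, "delta_pos": [0, 0, 0], "twist": 0}]'

```text
clock: 18.08
position: [0.4331, -0.4078, 0.154]
ee_rot: [0.71, 0.013, 0.704, -0.02]
contact_force: [0.2, -0.1, 0.8]
width: 0.0513
```

step_arm --increments '[{"grip": 0.75, "delta_pos": [0.01, 0.037, 0], "twist": 0.7}, {"grip": 0.75, "delta_pos": [0.01, 0.037, 0], "twist": 0.7}, {"grip": 0.75, "delta_pos": [0.01, 0.037, 0], "twist": 0.7}, {"grip": 0.75, "delta_pos": [0.01, 0.037, 0], "twist": 0.7}, {"grip": 0.75, "delta_pos": [0.01, 0.037, 0], "twist": 0.7}, {"grip": 0.75, "delta_pos": [0.01, 0.037, 0], "twist": 0}, {"grip": 0.75, "delta_pos": [0.01, 0.037, 0], "twist": 0}, {"grip": 0.75, "delta_pos": [0.01, 0.033, 0], "twist": 0}, {"grip": 0.75, "delta_pos": [0, 0, 0], "twist": 0}, {"grip": 0.75, "delta_pos": [0, 0, 0], "twist": 0}]'

```text
clock: 18.92
position: [0.5106, -0.1109, 0.1474]
ee_rot: [0.707, -0.006, 0.707, 0.006]
contact_force: [-0.2, 0.1, 0.3]
width: 0.0641
```

```bash
python3 - <<'E'
from h import *
st();v=snap('wrist','w5');t=snap('top','t5')
a=cv2.resize(t['img'][170:310,205:495],None,fx=2.7,fy=2.7,interpolation=3)
cv2.imwrite('pics/t5c.png',a[:,:,::-1])
E
```

```text
{'clock': 18.9167, 'position': [0.5106, -0.1109, 0.1474], 'ee_rot': [0.7069, -0.0063, 0.7072, 0.0062], 'contact_force': [-0.2313, 0.0993, 0.3344], 'width': 0.0641, 'qpos': [-0.3468, 0.2607, 1.7482, -0.0003, 1.133, -1.9352]}
```

View pics/t5c.png

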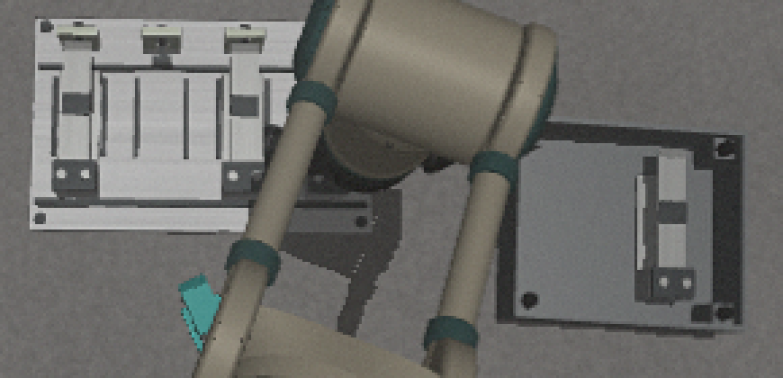

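The first weak clip stands upright in the box at (668,215). Now the second.

step_arm --increments '[{"grip": 0.75, "delta_pos": [0, 0.001, -0.03], "twist": 0}, {"grip": 0.75, "delta_pos": [0, 0, -0.03], "twist": 0}, {"grip": 0.75, "delta_pos": [0, 0, -0.02], "twist": 0}, {"grip": 0.75, "delta_pos": [0, 0, -0.02], "twist": 0}, {"grip": 0.75, "delta_pos": [0, 0, -0.012], "twist": 0}, {"grip": 0.75, "delta_pos": [0, 0, -0.007], "twist": 0}, {"grip": 0.75, "delta_pos": [0, 0, 0], "twist": 0}, {"grip": 0.75, "delta_pos": [0, 0, 0], "twist": 0}]'

```text
clock: 19.68
position: [0.5105, -0.1125, 0.0289]
ee_rot: [0.707, -0.004, 0.707, 0.004]
contact_force: [-0.5, -0.6, 0.2]
width: 0.064
```

step_arm --increments '[{"grip": 0.35, "delta_pos": [0, 0, 0], "twist": 0}, {"grip": 0.35, "delta_pos": [0, 0, 0], "twist": 0}, {"grip": 0.3, "delta_pos": [0, 0, 0], "twist": 0}, {"grip": 0.3, "delta_pos": [0, 0, 0], "twist": 0}, {"grip": 0.2, "delta_pos": [0, 0, 0], "twist": 0}, {"grip": 0.2, "delta_pos": [0, 0, 0], "twist": 0}]' --force 60

```text
clock: 20.18
position: [0.5114, -0.1118, 0.0301]
ee_rot: [0.708, -0.005, 0.706, 0.005]
contact_force: [-0.7, -1.2, 6.6]
width: 0.0356
```

step_arm --increments '[{"grip": 0.2, "delta_pos": [0, 0, 0], "twist": 0}, {"grip": 0.2, "delta_pos": [0, 0, 0.01], "twist": 0}, {"grip": 0.2, "delta_pos": [0, 0, 0.01], "twist": 0}, {"grip": 0.2, "delta_pos": [0, 0, 0.02], "twist": 0}, {"grip": 0.2, "delta_pos": [0, 0, 0.02], "twist": 0}, {"grip": 0.2, "delta_pos": [0, 0, 0.02], "twist": 0}, {"grip": 0.2, "delta_pos": [0, 0, 0.02], "twist": 0}, {"grip": 0.2, "delta_pos": [0, 0, 0.02], "twist": 0}, {"grip": 0.2, "delta_pos": [0, 0, 0], "twist": 0}, {"grip": 0.2, "delta_pos": [0, 0, 0], "twist": 0}]'

```text
clock: 21.02
position: [0.5109, -0.1115, 0.15]
ee_rot: [0.708, -0.005, 0.706, 0.005]
contact_force: [-0.1, 0.6, -1.6]
width: 0.0351
```

step_arm --increments '[{"grip": 0.2, "delta_pos": [-0.0095, -0.026, 0], "twist": -0.45}, {"grip": 0.2, "delta_pos": [-0.0095, -0.026, 0], "twist": -0.45}, {"grip": 0.2, "delta_pos": [-0.0095, -0.026, 0], "twist": -0.45}, {"grip": 0.2, "delta_pos": [-0.0095, -0.026, 0], "twist": -0.45}, {"grip": 0.2, "delta_pos": [-0.0095, -0.026, 0], "twist": -0.45}, {"grip": 0.2, "delta_pos": [-0.0095, -0.026, 0], "twist": -0.45}, {"grip": 0.2, "delta_pos": [-0.0095, -0.026, 0], "twist": -0.45}, {"grip": 0.2, "delta_pos": [-0.0095, -0.026, 0], "twist": -0.45}, {"grip": 0.2, "delta_pos": [0, 0, 0], "twist": 0}, {"grip": 0.2, "delta_pos": [0, 0, 0], "twist": 0}]'

```text
clock: 21.85
position: [0.4331, -0.3199, 0.147]
ee_rot: [0.706, 0.019, 0.708, -0.017]
contact_force: [0.4, 0.7, -2.6]
width: 0.0348
```

step_arm --increments '[{"grip": 0.2, "delta_pos": [0, 0, -0.025], "twist": 0}, {"grip": 0.2, "delta_pos": [0, 0, -0.025], "twist": 0}, {"grip": 0.2, "delta_pos": [0, 0, 0], "twist": 0}, {"grip": 0.2, "delta_pos": [0, 0, 0], "twist": 0}]'

```text
clock: 22.18
position: [0.4333, -0.3171, 0.0971]
ee_rot: [0.705, 0.019, 0.708, -0.015]
contact_force: [0.3, -0.3, -2.0]
width: 0.0349
```

step_arm --increments '[{"grip": 0.2, "delta_pos": [0, -0.002, -0.02], "twist": 0}, {"grip": 0.2, "delta_pos": [0, 0, -0.02], "twist": 0}, {"grip": 0.2, "delta_pos": [0, 0, -0.015], "twist": 0}, {"grip": 0.2, "delta_pos": [0, 0, -0.01], "twist": 0}, {"grip": 0.2, "delta_pos": [0, 0, -0.004], "twist": 0}, {"grip": 0.2, "delta_pos": [0, 0, -0.002], "twist": 0}, {"grip": 0.2, "delta_pos": [0, 0, 0], "twist": 0}, {"grip": 0.2, "delta_pos": [0, 0, 0], "twist": 0}]'

```text
clock: 22.85
position: [0.4351, -0.322, 0.0288]
ee_rot: [0.707, 0.017, 0.706, -0.018]
contact_force: [-0.8, 0.6, -2.2]
width: 0.0353
```

step_arm --increments '[{"grip": 0.2, "delta_pos": [0, 0, -0.001], "twist": 0}, {"grip": 0.2, "delta_pos": [0, 0, 0], "twist": 0}, {"grip": 0.2, "delta_pos": [0, 0, 0], "twist": 0}]'

```text
clock: 23.1
position: [0.4346, -0.3216, 0.0273]
ee_rot: [0.707, 0.017, 0.707, -0.017]
contact_force: [-0.2, -0.3, -2.5]
width: 0.0352
```

step_arm --increments '[{"grip": 0.2, "delta_pos": [0, 0, -0.001], "twist": 0}, {"grip": 0.2, "delta_pos": [0, 0, -0.001], "twist": 0}, {"grip": 0.2, "delta_pos": [0, 0, 0], "twist": 0}, {"grip": 0.2, "delta_pos": [0, 0, 0], "twist": 0}]'

```text
clock: 23.43
position: [0.4345, -0.3216, 0.0252]
ee_rot: [0.707, 0.017, 0.707, -0.017]
contact_force: [-1.6, 0.6, 1.2]
width: 0.0352
```

step_arm --increments '[{"grip": 0.2, "delta_pos": [0, 0, -0.0005], "twist": 0}, {"grip": 0.2, "delta_pos": [0, 0, 0], "twist": 0}, {"grip": 0.2, "delta_pos": [0, 0, 0], "twist": 0}]'

```text
clock: 23.68
position: [0.4345, -0.3216, 0.0251]
ee_rot: [0.707, 0.017, 0.707, -0.017]
contact_force: [-1.7, 0.9, 4.6]
width: 0.035
```

step_arm --increments '[{"grip": 0.57, "delta_pos": [0, 0, 0], "twist": 0}, {"grip": 0.57, "delta_pos": [0, 0, 0], "twist": 0}, {"grip": 0.57, "delta_pos": [0, 0, 0], "twist": 0}, {"grip": 0.57, "delta_pos": [0, 0, 0.01], "twist": 0}, {"grip": 0.57, "delta_pos": [0, 0, 0.025], "twist": 0}, {"grip": 0.57, "delta_pos": [0, 0, 0.035], "twist": 0}, {"grip": 0.57, "delta_pos": [0, 0, 0.035], "twist": 0}, {"grip": 0.57, "delta_pos": [0, 0, 0.035], "twist": 0}, {"grip": 0.57, "delta_pos": [0, 0, 0.03], "twist": 0}, {"grip": 0.57, "delta_pos": [0, 0, 0.0], "twist": 0}]'

```text
clock: 24.52
position: [0.4375, -0.3242, 0.2019]
ee_rot: [0.711, 0.014, 0.703, -0.021]
contact_force: [0.3, -0.2, 1.1]
width: 0.0485
```

step_arm --increments '[{"grip": 0.6, "delta_pos": [0, 0.038, 0], "twist": 0}, {"grip": 0.6, "delta_pos": [0, 0.038, 0], "twist": 0}, {"grip": 0.6, "delta_pos": [0, 0.038, 0], "twist": 0}, {"grip": 0.6, "delta_pos": [0, 0.038, 0], "twist": 0}, {"grip": 0.6, "delta_pos": [0, 0.038, 0], "twist": 0}, {"grip": 0.6, "delta_pos": [0, 0.038, 0], "twist": 0}, {"grip": 0.6, "delta_pos": [0, 0.038, 0], "twist": 0}, {"grip": 0.6, "delta_pos": [0, 0.038, 0], "twist": 0}, {"grip": 0.6, "delta_pos": [0, 0.038, 0], "twist": 0}, {"grip": 0.6, "delta_pos": [0, 0.038, 0], "twist": 0}]'

```text
clock: 25.35
position: [0.4339, 0.0603, 0.1947]
ee_rot: [0.707, 0.017, 0.707, -0.017]
contact_force: [0.0, -0.0, 0.4]
width: 0.0513
```

step_arm --increments '[{"grip": 0.6, "delta_pos": [0, 0.038, 0], "twist": 0}, {"grip": 0.6, "delta_pos": [0, 0.038, 0], "twist": 0}, {"grip": 0.6, "delta_pos": [0, 0.038, 0], "twist": 0}, {"grip": 0.6, "delta_pos": [0, 0.038, 0], "twist": 0}, {"grip": 0.6, "delta_pos": [0, 0.038, 0], "twist": 0}, {"grip": 0.6, "delta_pos": [0, 0, 0], "twist": 0}, {"grip": 0.6, "delta_pos": [0, 0, 0], "twist": 0}]'

```text
clock: 25.93
position: [0.4339, 0.2502, 0.1943]
ee_rot: [0.707, 0.016, 0.707, -0.016]
contact_force: [0.2, -1.0, -0.3]
width: 0.0512
```

```bash
python3 - <<'E'
from h import *
import pickle
st();v=snap('wrist','w6');t=snap('top','t6')
pickle.dump((v,t),open('v6.pkl','wb'))
a=np.hstack([cv2.resize(t['img'][150:310,50:495],(480,173)),np.zeros((173,10,3),np.uint8)])
a=cv2.resize(t['img'][160:310,50:495],(800,270),interpolation=3); b=cv2.resize(v['img'],(440,330))
b=np.hstack([b,cv2.resize(t['img'][205:305,385:490],(360,330),interpolation=3)])
cv2.imwrite('pics/m6.png',np.vstack([a,b])[:,:,::-1])
E
```

```text
{'clock': 25.9333, 'position': [0.4339, 0.2502, 0.1943], 'ee_rot': [0.7068, 0.0158, 0.707, -0.0159], 'contact_force': [0.194, -0.9524, -0.2808], 'width': 0.0512, 'qpos': [0.3841, 0.1898, 1.7185, -0.0001, 1.2336, -1.1418]}
```

View pics/m6.png

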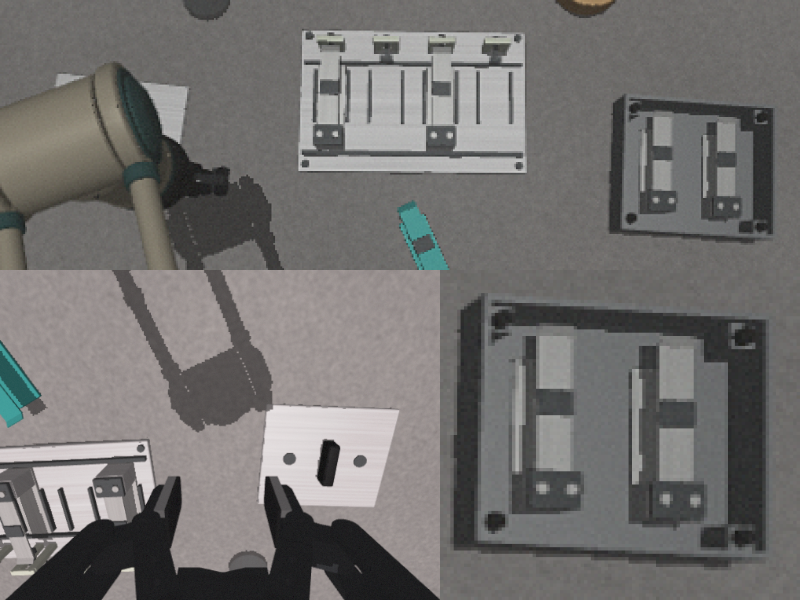

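Both weak clips stand in the box, and the sound ones are still in the rack. The cover is in the wrist view, bar at about (328,462) in the montage. I measure it.

```bash
cat > cov.py <<'E'
from h import *
def cover(v):
    g=cv2.cvtColor(v['img'],cv2.COLOR_RGB2GRAY); hsv=cv2.cvtColor(v['img'],cv2.COLOR_RGB2HSV)
    m=((g>170)).astype(np.uint8); m[:, :300]=0
    m=cv2.morphologyEx(m,cv2.MORPH_OPEN,np.ones((5,5)))
    cs=cv2.findContours(m,0,2)[0]; c=max(cs,key=cv2.contourArea)
    q=cv2.approxPolyDP(cv2.convexHull(c),12,True).reshape(-1,2); P=ray(v,q,.006)
    print('px',q.tolist());print(P[:,:2].round(4).tolist(),'c',P.mean(0).round(4))
    b=((g<70)&(cv2.fillPoly(np.zeros_like(g),[q],1)>0)).astype(np.uint8)
    n,l,s,cc=cv2.connectedComponentsWithStats(b)
    for i in range(1,n):
        if s[i,4]>60: print('dark',cc[i].round(1),s[i,4],ray(v,[cc[i]],.006)[0].round(4),ray(v,[cc[i]],.018)[0].round(4))
E
python3 - <<'E'
from cov import *
import pickle
v,t=pickle.load(open('v6.pkl','rb')); cover(v)
E
```

```text
px [[339, 181], [507, 178], [476, 300], [330, 297]]
[[0.4365, 0.3079], [0.4409, 0.4826], [0.5884, 0.4718], [0.576, 0.2988]] c [0.5104 0.3903 0.006 ]
dark [417.4 245.3] 1184 [0.5136 0.3958 0.006 ] [0.5078 0.3906 0.018 ]
dark [343.3 283.4] 433 [0.5584 0.3141 0.006 ] [0.551  0.3119 0.018 ]
dark [368.6 286.7] 281 [0.5641 0.3436 0.006 ] [0.5564 0.3403 0.018 ]
```

step_arm --increments '[{"grip": 0.5, "delta_pos": [0.015, 0.028, 0], "twist": -0.5}, {"grip": 0.5, "delta_pos": [0.015, 0.028, 0], "twist": -0.5}, {"grip": 0.5, "delta_pos": [0.015, 0.028, 0], "twist": -0.5}, {"grip": 0.5, "delta_pos": [0.015, 0.028, 0], "twist": 0}, {"grip": 0.5, "delta_pos": [0.014, 0.0275, -0.02], "twist": 0}, {"grip": 0.5, "delta_pos": [0, 0, -0.03], "twist": 0}, {"grip": 0.5, "delta_pos": [0, 0, -0.03], "twist": 0}, {"grip": 0.5, "delta_pos": [0, 0, -0.02], "twist": 0}, {"grip": 0.5, "delta_pos": [0, 0, 0], "twist": 0}, {"grip": 0.5, "delta_pos": [0, 0, 0], "twist": 0}]'

```text
clock: 26.87
position: [0.5085, 0.386, 0.0936]
ee_rot: [0.706, 0.027, 0.707, -0.028]
contact_force: [0.6, 0.5, 0.8]
width: 0.0426
```

```bash
python3 - <<'E'
from h import *
st();v=snap('wrist','w7');t=snap('scene','s7')
b=np.hstack([cv2.resize(v['img'],(400,300)),cv2.resize(t['img'][200:290,370:470],(400,300),interpolation=3)])
cv2.imwrite('pics/m7.png',b[:,:,::-1])
print(ray(v,[[0,0]],.03)[0])
E
```

```text
{'clock': 26.8667, 'position': [0.5085, 0.386, 0.0936], 'ee_rot': [0.7058, 0.0268, 0.7074, -0.028], 'contact_force': [0.587, 0.5118, 0.8369], 'width': 0.0426, 'qpos': [0.5405, 0.4691, 1.5598, -0.0002, 1.1156, -0.9527]}
[0.36274863 0.23938525 0.03      ]
```

View pics/m7.png

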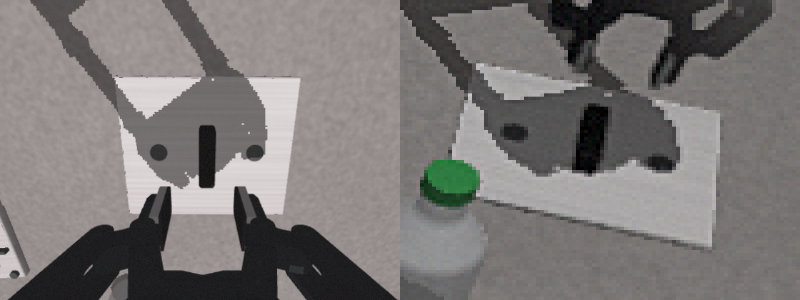

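```bash
python3 - <<'E'
from h import *
v=snap('wrist')
g=cv2.cvtColor(v['img'],cv2.COLOR_RGB2GRAY)
m=(g[165:270,268:312]<55).astype(np.uint8)
n,l,s,c=cv2.connectedComponentsWithStats(m);i=1+np.argmax(s[1:,4])
r=cv2.minAreaRect((np.argwhere(l==i)[:,::-1]+[268,165]).astype(np.float32))
bp=cv2.boxPoints(r);print(r,bp.round(1).tolist())
print(ray(v,bp,.03).round(4).tolist(),ray(v,[r[0]],.03).round(4))
# plate corners seen by eye in montage
q=np.array([(117,77),(300,78),(285,214),(130,214)])*1.4
P=ray(v,q,.006);print(P.round(4).tolist(),P.mean(0))
E
```

```text
((287.0, 215.0), (86.0, 22.0), 90.0) [[276.0, 172.0], [298.0, 172.0], [298.0, 258.0], [276.0, 258.0]]
[[0.4739, 0.3857, 0.03], [0.475, 0.3999, 0.03], [0.537, 0.3961, 0.03], [0.5357, 0.3805, 0.03]] [[0.504  0.3907 0.03  ]]
[[0.4289, 0.3124, 0.006], [0.4431, 0.4864, 0.006], [0.5945, 0.4778, 0.006], [0.5805, 0.298, 0.006]] [0.51176423 0.39366762 0.006     ]
```

step_arm --increments '[{"grip": 0.5, "delta_pos": [-0.001, 0.004, -0.02], "twist": 0}, {"grip": 0.5, "delta_pos": [0, 0, -0.02], "twist": 0}, {"grip": 0.5, "delta_pos": [0, 0, -0.02], "twist": 0}, {"grip": 0.5, "delta_pos": [0, 0, -0.015], "twist": 0}, {"grip": 0.5, "delta_pos": [0, 0, -0.004], "twist": 0}, {"grip": 0.5, "delta_pos": [0, 0, 0], "twist": 0}, {"grip": 0.5, "delta_pos": [0, 0, 0], "twist": 0}]'

```text
clock: 27.6
position: [0.5086, 0.3925, 0.017]
ee_rot: [0.707, 0.027, 0.706, -0.026]
contact_force: [-0.5, 0.4, 0.6]
width: 0.0426
```

step_arm --increments '[{"grip": 0.1, "delta_pos": [0, 0, 0], "twist": 0}, {"grip": 0.05, "delta_pos": [0, 0, 0], "twist": 0}, {"grip": 0.05, "delta_pos": [0, 0, 0], "twist": 0}, {"grip": 0.05, "delta_pos": [0, 0, 0], "twist": 0}, {"grip": 0.05, "delta_pos": [0, 0, 0], "twist": 0}, {"grip": 0.05, "delta_pos": [0, 0, 0], "twist": 0}]' --force 60

```text
clock: 28.1
position: [0.5083, 0.3923, 0.0172]
ee_rot: [0.707, 0.027, 0.706, -0.026]
contact_force: [-0.8, -2.3, 6.9]
width: 0.0141
```

step_arm --increments '[{"grip": 0.05, "delta_pos": [0, 0, 0.01], "twist": 0}, {"grip": 0.05, "delta_pos": [0, 0, 0.02], "twist": 0}, {"grip": 0.05, "delta_pos": [0, 0, 0.025], "twist": 0}, {"grip": 0.05, "delta_pos": [0, 0, 0.03], "twist": 0}, {"grip": 0.05, "delta_pos": [0, 0, 0.03], "twist": 0}, {"grip": 0.05, "delta_pos": [0, 0, 0.03], "twist": 0}, {"grip": 0.05, "delta_pos": [0, 0, 0.015], "twist": 0}, {"grip": 0.05, "delta_pos": [0, 0, 0], "twist": 0}, {"grip": 0.05, "delta_pos": [0, 0, 0], "twist": 0}]' --force 70

```text
clock: 28.85
position: [0.5073, 0.3921, 0.1759]
ee_rot: [0.707, 0.027, 0.706, -0.026]
contact_force: [0.2, -0.1, -4.3]
width: 0.0143
```

step_arm --increments '[{"grip": 0.05, "delta_pos": [-0.002, -0.025, 0], "twist": 0.16}, {"grip": 0.05, "delta_pos": [-0.002, -0.035, 0], "twist": 0.16}, {"grip": 0.05, "delta_pos": [-0.002, -0.035, 0], "twist": 0.16}, {"grip": 0.05, "delta_pos": [-0.002, -0.035, 0], "twist": 0.16}, {"grip": 0.05, "delta_pos": [-0.002, -0.035, 0], "twist": 0.16}, {"grip": 0.05, "delta_pos": [-0.002, -0.035, 0], "twist": 0.16}, {"grip": 0.05, "delta_pos": [-0.002, -0.035, 0], "twist": 0.16}, {"grip": 0.05, "delta_pos": [-0.002, -0.035, 0], "twist": 0.16}, {"grip": 0.05, "delta_pos": [-0.002, -0.035, 0], "twist": 0.16}, {"grip": 0.05, "delta_pos": [-0.002, -0.035, 0], "twist": 0.16}]'

```text
clock: 29.68
position: [0.4851, 0.0506, 0.1731]
ee_rot: [0.705, 0.017, 0.709, -0.016]
contact_force: [0.9, 0.2, -2.9]
width: 0.0137
```

step_arm --increments '[{"grip": 0.05, "delta_pos": [-0.001, -0.035, 0], "twist": 0}, {"grip": 0.05, "delta_pos": [-0.001, -0.035, 0], "twist": 0}, {"grip": 0.05, "delta_pos": [-0.001, -0.035, 0], "twist": 0}, {"grip": 0.05, "delta_pos": [-0.001, -0.035, 0], "twist": 0}, {"grip": 0.05, "delta_pos": [-0.001, -0.035, 0], "twist": 0}, {"grip": 0.05, "delta_pos": [-0.001, -0.035, 0], "twist": 0}, {"grip": 0.05, "delta_pos": [-0.001, -0.035, 0], "twist": 0}, {"grip": 0.05, "delta_pos": [-0.001, -0.035, 0], "twist": 0}, {"grip": 0.05, "delta_pos": [-0.001, -0.035, 0], "twist": 0}, {"grip": 0.05, "delta_pos": [-0.001, -0.035, 0], "twist": 0}]'

```text
clock: 30.52
position: [0.4757, -0.2985, 0.1727]
ee_rot: [0.705, 0.018, 0.708, -0.016]
contact_force: [1.0, -0.1, -2.3]
width: 0.0142
```

step_arm --increments '[{"grip": 0.05, "delta_pos": [-0.001, -0.035, 0], "twist": 0}, {"grip": 0.05, "delta_pos": [0, -0.03, 0], "twist": 0}, {"grip": 0.05, "delta_pos": [0, 0, 0], "twist": 0}, {"grip": 0.05, "delta_pos": [0, 0, 0], "twist": 0}, {"grip": 0.05, "delta_pos": [0, 0, 0], "twist": 0}]'

```text
clock: 30.93
position: [0.4752, -0.3615, 0.173]
ee_rot: [0.706, 0.019, 0.708, -0.015]
contact_force: [0.2, -0.0, -3.3]
width: 0.0139
```

step_arm --increments '[{"grip": 0.05, "delta_pos": [0.001, -0.001, -0.02], "twist": 0}, {"grip": 0.05, "delta_pos": [0, 0, -0.02], "twist": 0}, {"grip": 0.05, "delta_pos": [0, 0, -0.02], "twist": 0}, {"grip": 0.05, "delta_pos": [0, 0, -0.01], "twist": 0}, {"grip": 0.05, "delta_pos": [0, 0, 0], "twist": 0}, {"grip": 0.05, "delta_pos": [0, 0, 0], "twist": 0}]'

```text
clock: 31.43
position: [0.4773, -0.3628, 0.105]
ee_rot: [0.707, 0.017, 0.707, -0.016]
contact_force: [0.7, 0.2, -2.2]
width: 0.0137
```

```bash
python3 - <<'E'
from h import *
import pickle
st();v=snap('wrist','w8');t=snap('scene','s8');p=snap('top','t8')
pickle.dump((v,t,p),open('v8.pkl','wb'))
b=np.hstack([cv2.resize(v['img'],(400,300)),cv2.resize(t['img'][130:230,105:225],(400,300),interpolation=3)])
b=np.vstack([b,np.hstack([cv2.resize(p['img'][195:310,375:495],(400,300),interpolation=3),np.zeros((300,400,3),np.uint8)])])
cv2.imwrite('pics/m8.png',b[:,:,::-1])
E
```

```text
{'clock': 31.4333, 'position': [0.4773, -0.3628, 0.105], 'ee_rot': [0.7065, 0.0168, 0.7073, -0.0159], 'contact_force': [0.72, 0.1862, -2.182], 'width': 0.0137, 'qpos': [-0.7661, 0.4063, 1.6379, 0.0003, 1.0992, -2.2908]}
```

View pics/m8.png

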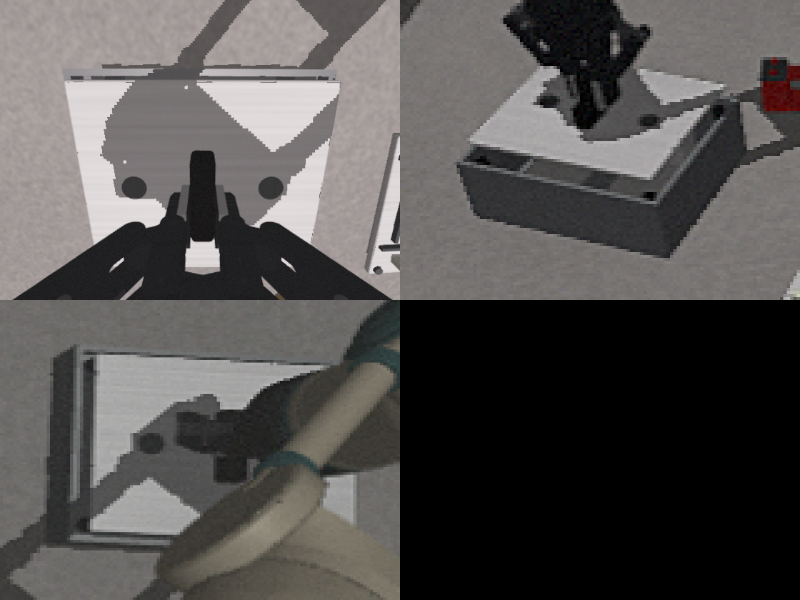

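```bash
python3 - <<'E'
from h import *
import pickle
v,t,p=pickle.load(open('v8.pkl','rb'))
zc=.105-.0172+.006
a=ray(v,np.array([(65,82),(340,82)])*1.4,zc);print('wrist cover -x corners',a.round(4).tolist())
b=ray(p,[[375+97/3.333,195+54/2.609],[375+90/3.333,195+229/2.609]],zc);print('top cover +y corners',b.round(4).tolist())
x=np.array([.9992,-.04]);y=np.array([.04,.9992])
for nm,yw in(('-.05',-.05),('-.04',-.04)):
    x=np.array([np.cos(yw),np.sin(yw)]);y=np.array([-x[1],x[0]])
    print(nm,'centres', a[:,:2].mean(0)+.076*x, b[:,:2].mean(0)-.089*y)
# box rim inner edge in wrist: dark/bright profile at columns
g=cv2.cvtColor(v['img'],cv2.COLOR_RGB2GRAY)
for c in (110,200,300,440): print(c,g[88:122,c].tolist())
gp=cv2.cvtColor(p['img'],cv2.COLOR_RGB2GRAY)
for r in (235,250,262): print(r,gp[r,388:412].tolist())
E
```

```text
wrist cover -x corners [[0.3989, -0.4467, 0.0938], [0.4069, -0.2719, 0.0938]]
top cover +y corners [[0.5558, -0.2811, 0.0938], [0.4067, -0.2733, 0.0938]]
-.05 centres [ 0.4788019  -0.36310477] [ 0.47677183 -0.36609489]
-.04 centres [ 0.47883609 -0.36234554] [ 0.47766092 -0.36613492]
110 [157, 159, 161, 162, 160, 161, 161, 159, 152, 151, 152, 149, 151, 153, 151, 150, 150, 151, 94, 62, 63, 63, 63, 96, 151, 182, 133, 200, 216, 217, 217, 217, 217, 219]
200 [161, 161, 92, 90, 92, 89, 88, 89, 174, 175, 174, 171, 174, 173, 172, 174, 174, 168, 79, 79, 79, 78, 80, 91, 110, 115, 116, 116, 117, 119, 119, 117, 121, 121]
300 [163, 161, 156, 87, 89, 89, 90, 98, 147, 191, 189, 190, 193, 190, 192, 189, 190, 187, 155, 79, 81, 82, 82, 100, 151, 186, 199, 211, 219, 219, 220, 220, 222, 222]
440 [90, 88, 91, 88, 90, 88, 86, 85, 88, 144, 155, 156, 156, 153, 155, 153, 154, 153, 153, 95, 78, 78, 80, 79, 130, 176, 193, 208, 219, 223, 223, 223, 223, 224]
235 [112, 103, 66, 48, 50, 49, 58, 50, 47, 90, 123, 98, 53, 53, 59, 122, 168, 168, 165, 167, 168, 169, 166, 164]
250 [111, 91, 48, 51, 48, 53, 45, 48, 74, 112, 110, 75, 58, 52, 85, 146, 173, 170, 171, 170, 166, 171, 172, 171]
262 [103, 80, 49, 47, 49, 44, 42, 55, 94, 125, 99, 56, 57, 52, 107, 154, 169, 170, 131, 77, 79, 84, 81, 83]
```

```bash
python3 - <<'E'
from h import *
import pickle
v,t,p=pickle.load(open('v8.pkl','rb'))
for c,r1,r2 in((110,106,112),(300,106.3,111.7),(440,107,112)):
    a=ray(v,[[c,r1]],.072)[0];b=ray(v,[[c,r2]],.088)[0];print('x gap -x side',(b-a)[:2].round(4))
for r,c1,c2 in((235,399.3,402.6),(250,398.8,401.9),(262,398.1,401.6)):
    a=ray(p,[[c1,r]],.072)[0];b=ray(p,[[c2,r]],.0938)[0];print('y gap +y side',(b-a)[:2].round(4))
E
```

```text
x gap -x side [0.0027 0.0075]
x gap -x side [ 0.002  -0.0009]
x gap -x side [ 0.0016 -0.0071]
y gap +y side [-0.0028 -0.0019]
y gap +y side [-0.0021 -0.0015]
y gap +y side [-0.0016 -0.0024]
```

step_arm --increments '[{"grip": 0.05, "delta_pos": [0.0015, -0.0015, 0], "twist": 0}, {"grip": 0.05, "delta_pos": [0, 0, -0.005], "twist": 0}, {"grip": 0.05, "delta_pos": [0, 0, -0.005], "twist": 0}, {"grip": 0.05, "delta_pos": [0, 0, -0.003], "twist": 0}, {"grip": 0.05, "delta_pos": [0, 0, 0], "twist": 0}, {"grip": 0.05, "delta_pos": [0, 0, 0], "twist": 0}]'

```text
clock: 32.08
position: [0.4786, -0.3652, 0.0918]
ee_rot: [0.707, 0.017, 0.707, -0.016]
contact_force: [0.5, 0.6, -3.7]
width: 0.0137
```

step_arm --increments '[{"grip": 0.05, "delta_pos": [0, 0, -0.002], "twist": 0}, {"grip": 0.05, "delta_pos": [0, 0, -0.002], "twist": 0}, {"grip": 0.05, "delta_pos": [0, 0, 0], "twist": 0}, {"grip": 0.05, "delta_pos": [0, 0, 0], "twist": 0}]'

```text
clock: 32.42
position: [0.4789, -0.3654, 0.0882]
ee_rot: [0.707, 0.017, 0.707, -0.017]
contact_force: [-0.9, -0.0, -3.4]
width: 0.0136
```

step_arm --increments '[{"grip": 0.05, "delta_pos": [0, 0, -0.002], "twist": 0}, {"grip": 0.05, "delta_pos": [0, 0, -0.001], "twist": 0}, {"grip": 0.05, "delta_pos": [0, 0, -0.001], "twist": 0}, {"grip": 0.05, "delta_pos": [0, 0, 0], "twist": 0}, {"grip": 0.05, "delta_pos": [0, 0, 0], "twist": 0}]'

```text
clock: 32.83
position: [0.4789, -0.3654, 0.0843]
ee_rot: [0.707, 0.017, 0.707, -0.017]
contact_force: [0.0, 0.2, -3.3]
width: 0.0139
```

step_arm --increments '[{"grip": 0.05, "delta_pos": [0, 0, -0.001], "twist": 0}, {"grip": 0.05, "delta_pos": [0, 0, 0], "twist": 0}, {"grip": 0.05, "delta_pos": [0, 0, 0], "twist": 0}]'

```text
clock: 33.08
position: [0.4791, -0.3655, 0.084]
ee_rot: [0.707, 0.017, 0.707, -0.017]
contact_force: [-0.9, 0.6, 2.7]
width: 0.0139
```

Underside at 67 mm: it rests on the catches, inside the mouth. Press down.

step_arm --increments '[{"grip": 0.05, "delta_pos": [0, 0, -0.001], "twist": 0}, {"grip": 0.05, "delta_pos": [0, 0, -0.001], "twist": 0}, {"grip": 0.05, "delta_pos": [0, 0, 0], "twist": 0}, {"grip": 0.05, "delta_pos": [0, 0, 0], "twist": 0}]'

```text
clock: 33.42
position: [0.4791, -0.3655, 0.0823]
ee_rot: [0.707, 0.017, 0.707, -0.017]
contact_force: [-0.8, 1.0, 4.7]
width: 0.0142
```

step_arm --increments '[{"grip": 0.05, "delta_pos": [0, 0, -0.001], "twist": 0}, {"grip": 0.05, "delta_pos": [0, 0, -0.001], "twist": 0}, {"grip": 0.05, "delta_pos": [0, 0, 0], "twist": 0}, {"grip": 0.05, "delta_pos": [0, 0, 0], "twist": 0}]'

```text
clock: 33.75
position: [0.4791, -0.3655, 0.0804]
ee_rot: [0.707, 0.017, 0.707, -0.017]
contact_force: [-0.7, 1.5, 4.7]
width: 0.0143
```

step_arm --increments '[{"grip": 0.05, "delta_pos": [0, 0, -0.001], "twist": 0}, {"grip": 0.05, "delta_pos": [0, 0, 0], "twist": 0}, {"grip": 0.05, "delta_pos": [0, 0, 0], "twist": 0}]'

```text
clock: 34.0
position: [0.479, -0.3655, 0.0794]
ee_rot: [0.707, 0.017, 0.707, -0.017]
contact_force: [-1.4, 2.7, 5.6]
width: 0.0139
```

step_arm --increments '[{"grip": 0.05, "delta_pos": [0, 0, -0.001], "twist": 0}, {"grip": 0.05, "delta_pos": [0, 0, -0.0005], "twist": 0}, {"grip": 0.05, "delta_pos": [0, 0, 0], "twist": 0}, {"grip": 0.05, "delta_pos": [0, 0, 0], "twist": 0}]'

```text
clock: 34.33
position: [0.479, -0.3655, 0.0791]
ee_rot: [0.707, 0.016, 0.707, -0.017]
contact_force: [-2.9, 2.7, 11.5]
width: 0.014
```

step_arm --increments '[{"grip": 0.05, "delta_pos": [0, 0, -0.001], "twist": 0}, {"grip": 0.05, "delta_pos": [0, 0, 0], "twist": 0}, {"grip": 0.05, "delta_pos": [0, 0, 0], "twist": 0}]'

```text
clock: 34.58
position: [0.479, -0.3656, 0.0791]
ee_rot: [0.707, 0.016, 0.706, -0.017]
contact_force: [-3.4, 4.4, 17.6]
width: 0.014
```

Home at 62 mm. Release, then press once on the bar's top with shut fingers to make sure it is level.

step_arm --increments '[{"grip": 0.05, "delta_pos": [0, 0, 0.0015], "twist": 0}, {"grip": 0.4, "delta_pos": [0, 0, 0], "twist": 0}, {"grip": 0.4, "delta_pos": [0, 0, 0], "twist": 0}, {"grip": 0.4, "delta_pos": [0, 0, 0], "twist": 0}, {"grip": 0.4, "delta_pos": [0, 0, 0.01], "twist": 0}, {"grip": 0.4, "delta_pos": [0, 0, 0.02], "twist": 0}, {"grip": 0.0, "delta_pos": [0, 0, 0], "twist": 0}, {"grip": 0.0, "delta_pos": [0, 0, 0], "twist": 0}, {"grip": 0.0, "delta_pos": [0, 0, 0], "twist": 0}, {"grip": 0.0, "delta_pos": [0, 0, 0], "twist": 0}]'

```text
clock: 35.42
position: [0.4785, -0.3651, 0.1066]
ee_rot: [0.707, 0.017, 0.707, -0.016]
contact_force: [0.2, -0.4, -0.5]
width: 0.0003
```

step_arm --increments '[{"grip": 0, "delta_pos": [0, 0, -0.008], "twist": 0}, {"grip": 0, "delta_pos": [0, 0, -0.004], "twist": 0}, {"grip": 0, "delta_pos": [0, 0, -0.002], "twist": 0}, {"grip": 0, "delta_pos": [0, 0, -0.002], "twist": 0}, {"grip": 0, "delta_pos": [0, 0, 0], "twist": 0}, {"grip": 0, "delta_pos": [0, 0, 0], "twist": 0}]'

```text
clock: 35.92
position: [0.4781, -0.3647, 0.092]
ee_rot: [0.706, 0.017, 0.707, -0.016]
contact_force: [-2.4, 1.7, 8.5]
width: -0.0002
```

Bar top at 92 mm under 8.5 N, so the underside is at 62 mm. Press a little more, then retreat and check.

step_arm --increments '[{"grip": 0, "delta_pos": [0, 0, -0.001], "twist": 0}, {"grip": 0, "delta_pos": [0, 0, -0.0005], "twist": 0}, {"grip": 0, "delta_pos": [0, 0, 0], "twist": 0}, {"grip": 0, "delta_pos": [0, 0, 0], "twist": 0}]'

```text
clock: 36.25
position: [0.4782, -0.3648, 0.092]
ee_rot: [0.707, 0.017, 0.707, -0.016]
contact_force: [-3.8, 3.8, 16.1]
width: 0.0001
```

step_arm --increments '[{"grip": 0, "delta_pos": [0, 0, 0.02], "twist": 0}, {"grip": 0, "delta_pos": [0, 0, 0.03], "twist": 0}, {"grip": 0, "delta_pos": [0, 0.03, 0.03], "twist": 0}, {"grip": 0, "delta_pos": [0, 0.035, 0.02], "twist": 0}, {"grip": 0, "delta_pos": [-0.02, 0.035, 0.01], "twist": 0}, {"grip": 0, "delta_pos": [-0.02, 0.035, 0], "twist": 0}, {"grip": 0, "delta_pos": [-0.02, 0.035, 0], "twist": 0}, {"grip": 0, "delta_pos": [-0.02, 0.035, 0], "twist": 0}, {"grip": 0, "delta_pos": [0, 0.03, 0], "twist": 0}, {"grip": 0, "delta_pos": [0, 0.03, 0], "twist": 0}]'

```text
clock: 37.08
position: [0.3971, -0.0993, 0.199]
ee_rot: [0.707, 0.017, 0.707, -0.017]
contact_force: [-0.1, -0.1, -0.2]
width: -0.0
```

step_arm --increments '[{"grip": 0, "delta_pos": [0, 0.04, 0], "twist": 0}, {"grip": 0, "delta_pos": [0, 0.04, 0], "twist": 0}, {"grip": 0, "delta_pos": [0, 0.04, 0], "twist": 0}, {"grip": 0, "delta_pos": [0, 0.04, 0], "twist": 0}, {"grip": 0, "delta_pos": [0, 0.04, 0], "twist": 0}, {"grip": 0, "delta_pos": [0, 0.04, 0], "twist": 0}, {"grip": 0, "delta_pos": [0, 0, 0], "twist": 0}, {"grip": 0, "delta_pos": [0, 0, 0], "twist": 0}]'

```text
clock: 37.75
position: [0.3983, 0.1409, 0.1988]
ee_rot: [0.707, 0.015, 0.707, -0.015]
contact_force: [1.2, -1.4, 0.1]
width: -0.0
```

```bash
python3 - <<'E'
from h import *
st();t=snap('scene','s9');p=snap('top','t9')
a=cv2.resize(p['img'][90:310,50:495],(800,395),interpolation=3)
b=np.hstack([cv2.resize(t['img'][190:270,205:340],(400,205),interpolation=3),cv2.resize(t['img'][130:230,100:230],(400,205),interpolation=3)])
cv2.imwrite('pics/m9.png',np.vstack([a,b])[:,:,::-1])
E
```

```text
{'clock': 37.75, 'position': [0.3983, 0.1409, 0.1988], 'ee_rot': [0.7066, 0.0146, 0.7073, -0.0148], 'contact_force': [1.1662, -1.3973, 0.1349], 'width': -0.0, 'qpos': [0.175, 0.0676, 1.8548, -0.0001, 1.2201, -1.354]}
```

View pics/m9.png

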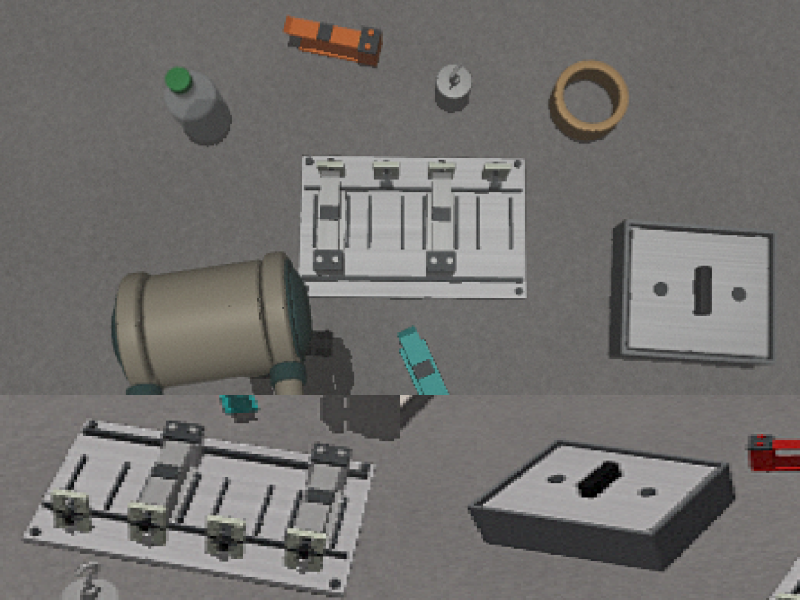

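The cover sits flush in the box mouth (692,292), the sound clips stand in their stations, and the bystanders are where they were. I hand in.

```bash
python3 -c "
from rig import manip
print(manip.sign_off())"
```

```text
the job is handed in; nothing more can be done
None
```

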